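# Nest the empty tack cups on the shoemaker's bench

### The arm

A 6-joint arm with a two-finger parallel gripper is mounted at the origin on the work surface. World frame = base frame: x ahead of the robot, y to its left, z up, the work surface at z = 0. Lengths are in m, angles in rad, forces in N, time in s.
With the tool pointing down it reaches from about 0.35 to 0.975 m from the base axis. Payload 4.9 kg.
Tool frame: the origin (TCP) lies midway between the tips of the shut fingers; the grasp point (between the pads) lies behind it (manip.grasp_offset is the y of the grasp point in the tool frame, in m); y points along the fingers, z is the direction in which the jaws open and shut, and the axes are right-handed (so a half turn about y gives the same grasp; the last joint's range is limited). The gripper opens to 85 mm and grips with 20 to 120 N. Pads are 22 mm wide; open, the fingers measure 114 mm over their backs; the gripper's body (76 mm by 85 mm) begins 54 mm behind the grasp point. The pads swing forward as they close: fully open they stand 13 mm farther back than shut.
Start: joints at [1.148, 0.053, 1.613, -0, 1.476, -0.119], TCP at [0.187, 0.596, 0.231] pointing down, gripper open.
Joint ranges: [-3.01, 3.01], [-1.01, 2.22], [0.06, 2.58], [-1.02, 4.17], [0.09, 2.62], [-3.14, 3.14]. Speed limits (rad/s): [2.57, 2.57, 3.14, 3.14, 3.14, 3.14].

### API

Orientations are given as a unit quaternion [w, x, y, z].
In Python, from plant import manip gives the robot as it stands. The module is installed in compiled form; this text tells all that it offers.
- The arm moves only by the shell command python3 -m jog 'ROWS'. ROWS is a JSON object of lists of equal length, an entry for each row: "offset": the shift along the world's x, y, z in units of 50 mm (1.0 is 50 mm), a list of three; "angular": the turn, a rotation vector about the world's x, y, z in units of 6 degrees (1.0 is 6 degrees), a list of three; "jaw": the finger opening in mm, from 0 to 85.4. In form: {"offset": [[tx, ty, tz], ...], "angular": [[ax, ay, az], ...], "jaw": [jaw, ...]}. A call has 1 to 12 rows; each row shifts and turns the commanded pose from where the row before left it; what a row does not reach is not made up. A row lasts 1/10 s, in which the tool goes at most 50 mm and 8.59 degrees, less where a joint would pass 70% of its speed; a pose out of reach is approached as far as the arm can. A call is refused whole if a number of a shift passes 1 or a number of a turn 1, either way. A call with a gripper value outside its range is refused whole. The fingers move at their own pace and stop on an object; the grip force is fixed at half the most. Time passes only in rows, so rows that do not move let the fingers close. It gives the time, the measured TCP pose, the force and the opening at its end, in the units of the state.
- manip.state(): the state, without advancing time (a new reading comes with each control period).
- manip.grab_frame(name): name is "scene" or "side" or "wrist"; returns the picture (400x640x3 uint8, blue, green, red); there is no depth.
- manip.camera_model(name): a dict with "fx", "fy", "cx", "cy" (pixels), "rvec" (rotation vector, rad) and "tvec" (3), from world to camera coordinates, as OpenCV has them; the wrist camera has in their place "mount" (4x4, takes a point from camera to tool coordinates, whose origin is the TCP and whose axes are the tool frame's). Camera axes: x right, y down, z forward; pixel columns grow to the right and rows downward; lengths in m; the calibration is good to about 2 mm. A picture is of the moment at which its call begins: read the wrist's pose just before it. camera_model takes no time and is no camera call.
- manip.job_done(): hands the job in, once; it reports no verdict.
The state is a dict: "time": time; "joint_pos": joint angles; "joint_vel": joint speeds; "joint_efforts": joint torques, N m; "tool_pos": TCP position; "tool_rot": TCP orientation; "contact_force": force on the tool from outside, world axes, zero at the start; "ft_torque": the same for the moment, N m; "gripper_width": opening from 0.0 (shut) to 1.0 (fully open).
Only numpy, scipy, OpenCV 4.12 (cv2) and the standard library are available. Lean on these libraries where they do the work, as an engineer would, in place of code of your own. Each camera call takes 0.05 s, during which the arm holds its last target.

### The job

Put the empty tack cups away as one nest: stand the widest cup upright in the round wooden dish, then the middle cup inside it, then the tall slim cup inside that, and last close the slim cup with the cork stopper, plug end down. Lower each one until it rests, without jamming it, let go, and leave the other things on the bench where they lie.

Things in the scene. Friction and masses are not known exactly. Their poses are not given: they have to be found in the camera images.
- dish: Round dark-wood dish, fixed to the bench, outer diameter 104 mm, rim 14 mm above the bench, floor 5 mm above the bench and 88 mm across. Origin: centre of its underside, on the bench; z up.
- cup_wide: Low wide aluminium cup, loose, upright, open at the top, round and tapered: outer diameter 60 mm at the foot and 68 mm at the rim, 50 mm high, wall 2.5 mm, solid base 12 mm thick (inner floor 12 mm above the underside, about 57 mm across). 120 g, give or take 40 percent. Origin: centre of its underside; z up along its axis.
- cup_mid: Middle aluminium cup, loose, upright, open, tapered: outer diameter 40 mm at the foot and 52 mm at the rim, 68 mm high, wall 2.5 mm, base 12 mm thick (inner floor 12 mm above the underside, about 37 mm across). 90 g, give or take 40 percent. Standing on the wide cup's floor, with room all round, its rim is 30 mm above the wide cup's rim. Origin: centre of its underside; z up along its axis.
- cup_slim: Tall slim aluminium cup, loose, upright, open, tapered: outer diameter 26 mm at the foot and 38 mm at the rim, 86 mm high, wall 2.5 mm (mouth 33 mm across), base 12 mm thick. 70 g, give or take 40 percent. Standing on the middle cup's floor, with room all round, its rim is 30 mm above the middle cup's rim. Origin: centre of its underside; z up along its axis.
- stopper: Cork stopper, loose, standing plug down: plug 20 mm long, diameter 28 mm at the shoulder, 22 mm at the end; above it a round head to grip, 41 to 43 mm in diameter, 25 mm high. 30 g, give or take 40 percent. Home, the shoulder rests on the slim cup's rim: origin 66 mm above the cup's. Origin: centre of the plug's lower end; z up along its axis.
- spool: Small thread spool, loose bystander, 28 mm in diameter, 24 mm high. Origin: centre of its underside.
- wax: Black puck of edge wax, loose bystander, 28 mm in diameter, 16 mm high. Origin: centre of its underside.
- tin: Flat round polish tin, loose bystander, 79 mm in diameter, 34 mm high. Origin: centre of its underside.
- hammer: Hammer lying across the far side of the bench, loose bystander, 260 mm long. Origin: its underside; x along it, handle to -x.
Mind the look-alikes: they are no part of the job. Of the things shaped like the dish, the wood one is meant. What is shaped like the stopper but blue is not meant.

How it is judged:
By the outcome, as a careful person would: the job done as asked, in the order asked, and still so for the second after the job is handed in, with the robot touching nothing.
It also fails if it takes over 115 s, if anything falls off the work surface, if the arm or the gripper's body presses on something with over 40 N, if the wrist force passes 120 N, or if a joint passes its speed limit or range.

## Working session

There is one attempt and no reset: what is moved stays moved. The work goes in short steps, Python scripts to look and compute and a shell command to move; the robot and the scene stay as the last step left them, time stands still between calls to the robot, and variables do not carry over. Pictures are saved under pics/ and viewed, and the job is handed in when it is done.

```bash
mkdir -p pics; ls
python3 - <<'E'
from plant import manip
import cv2
s=manip.state(); print(s); print(manip.grasp_offset)
for n in ("scene","side","wrist"):
    cv2.imwrite(f"pics/{n}0.png",manip.grab_frame(n)); print(n,manip.camera_model(n))
E
```

```text
pics
{'time': 0.0, 'joint_pos': array([ 1.14799363e+00,  5.34076449e-02,  1.61428251e+00, -4.66054236e-06,
        1.47600642e+00, -1.19020728e-01]), 'joint_vel': array([-3.23311571e-04,  1.74372111e-03, -3.03499523e-05, -5.52798169e-04,
       -5.37142988e-04,  6.12289869e-04]), 'joint_efforts': array([ 5.89436549e-04, -3.93676078e+01, -3.70179963e+01, -2.72645548e-05,
        6.91347013e-03, -1.69813842e-05]), 'tool_pos': array([0.18671378, 0.59580853, 0.2300384 ]), 'tool_rot': array([-0.69824814,  0.69968246, -0.10718791,  0.10679295]), 'contact_force': array([0.6751812 , 0.02254991, 0.53151577]), 'ft_torque': array([-0.02236931,  0.01585076,  0.00602754]), 'gripper_width': 1.0017646530237359}
-0.0187
scene {'fx': 392.5955838738241, 'fy': 392.5955838738241, 'cx': 321.79513188823734, 'cy': 203.55602368159362, 'rvec': array([ 2.14406464,  0.97932353, -0.4382402 ]), 'tvec': array([-0.39055861, -0.26252864,  1.16184633])}
side {'fx': 394.0505041724099, 'fy': 394.0505041724099, 'cx': 320.4018496715784, 'cy': 195.24411449691257, 'rvec': array([ 0.15351396, -2.6326461 ,  1.55037305]), 'tvec': array([0.5484892 , 0.06345365, 0.79240589])}
wrist {'fx': 322.97846001962733, 'fy': 322.97846001962733, 'cx': 323.50237561993237, 'cy': 197.7679686514439, 'mount': array([[-1.38781784e-04,  9.44268479e-01,  3.29176275e-01,
        -8.53138558e-02],
       [-1.07298967e-03, -3.29176229e-01,  9.44267896e-01,
        -1.43192677e-01],
       [ 9.99999415e-01, -2.22155561e-04,  1.05887399e-03,
        -1.05877165e-03],
       [ 0.00000000e+00,  0.00000000e+00,  0.00000000e+00,
         1.00000000e+00]])}
```

View pics/scene0.png

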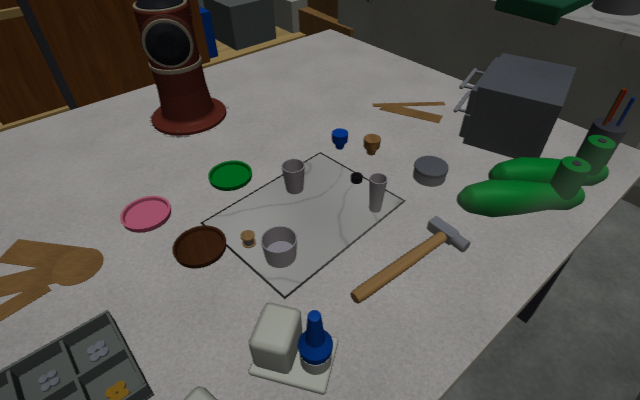

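View pics/side0.png

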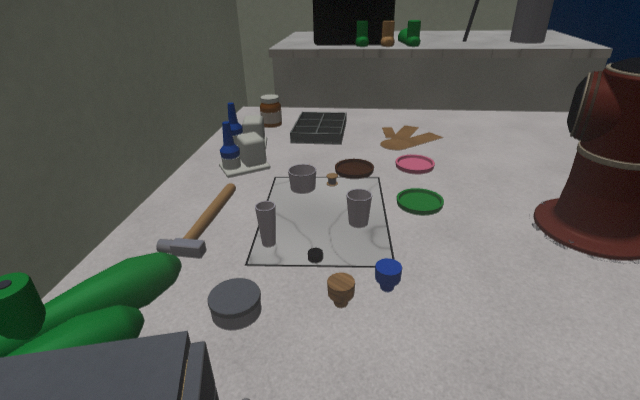

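View pics/wrist0.png

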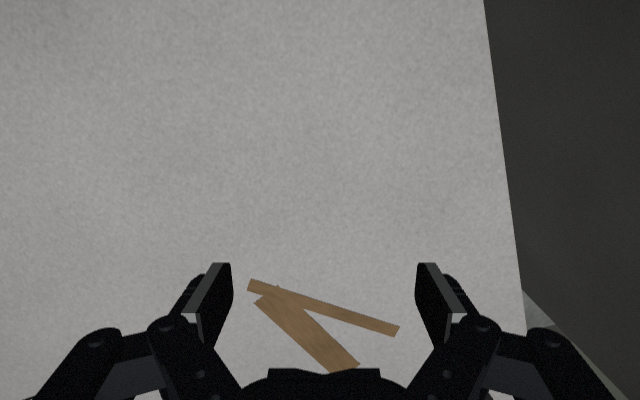

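The scene view shows the wide cup (280,247), mid cup (293,177), slim cup (377,193), brown dish (200,246), green and pink decoy dishes, cork stopper (372,144), blue decoy (340,138), spool (248,239), wax (357,178), tin (431,171) and the hammer. I'll enlarge the crops and take measurements.

```bash
cat > h.py <<'E'
import numpy as np,cv2,json
from plant import manip
def cam(n):
    c=manip.camera_model(n); K=np.array([[c['fx'],0,c['cx']],[0,c['fy'],c['cy']],[0,0,1]])
    return K,np.array(c['rvec']),np.array(c['tvec'])
def wristcam(s):
    from scipy.spatial.transform import Rotation as R
    c=manip.camera_model('wrist'); K=np.array([[c['fx'],0,c['cx']],[0,c['fy'],c['cy']],[0,0,1]])
    w,x,y,z=s['tool_rot']; T=np.eye(4); T[:3,:3]=R.from_quat([x,y,z,w]).as_matrix(); T[:3,3]=s['tool_pos']
    W=np.linalg.inv(T@c['mount'])
    return K,cv2.Rodrigues(W[:3,:3])[0].ravel(),W[:3,3]
def proj(c,P): return cv2.projectPoints(np.array(P,float).reshape(-1,3),c[1],c[2],c[0],None)[0].reshape(-1,2)
def back(c,uv,z):
    K,r,t=c; R=cv2.Rodrigues(r)[0]; d=R.T@np.linalg.inv(K)@np.array([uv[0],uv[1],1.]); o=-R.T@t
    return o+d*(z-o[2])/d[2]
def circ(x,y,z,r,n=48):
    a=np.linspace(0,2*np.pi,n); return np.c_[x+r*np.cos(a),y+r*np.sin(a),0*a+z]
def crop(im,x0,y0,w,h,k,name):
    cv2.imwrite('pics/'+name,cv2.resize(im[y0:y0+h,x0:x0+w],None,fx=k,fy=k,interpolation=cv2.INTER_CUBIC))
E
python3 - <<'E'
from h import *
im=cv2.imread('pics/scene0.png'); crop(im,170,120,200,150,4,'sc_a.png'); crop(im,310,110,160,120,5,'sc_b.png')
im=cv2.imread('pics/side0.png'); crop(im,240,145,200,150,4,'sd_a.png'); crop(im,190,210,220,130,3.6,'sd_b.png') if 0 else crop(im,200,230,220,110,3.6 and 3,'sd_b.png')
S=cam('scene')
for n,p,z in [('wide',(279.5,237),.05),('mid',(293,165),.068),('slim',(377.5,178),.086),('dish',(200,244),.014),('stop',(372,137),.045),('blue',(340,132),.045),('spool',(248,234),.024),('wax',(357,176),.016),('tin',(431,165),.034),('green',(230,175),.014)]:
    print(n,back(S,p,z).round(3))
S=cam('side')
for n,p,z in [('wide',(302.5,171),.05),('mid',(359,196),.068),('slim',(266,206),.086),('dish',(354,167),.014),('stop',(341,281),.045)]: print(n,back(S,p,z).round(3))
E
```

```text
wide [ 0.61  -0.113  0.05 ]
mid [0.47  0.028 0.068]
slim [0.638 0.117 0.086]
dish [ 0.494 -0.224  0.014]
stop [0.484 0.266 0.045]
blue [0.414 0.221 0.045]
spool [ 0.542 -0.143  0.024]
wax [0.546 0.154 0.016]
tin [0.646 0.296 0.034]
green [ 0.344 -0.067  0.014]
wide [ 0.608 -0.104  0.05 ]
mid [0.469 0.038 0.068]
slim [0.636 0.124 0.086]
dish [ 0.492 -0.214  0.014]
stop [0.486 0.266 0.045]
```

View pics/sc_a.png

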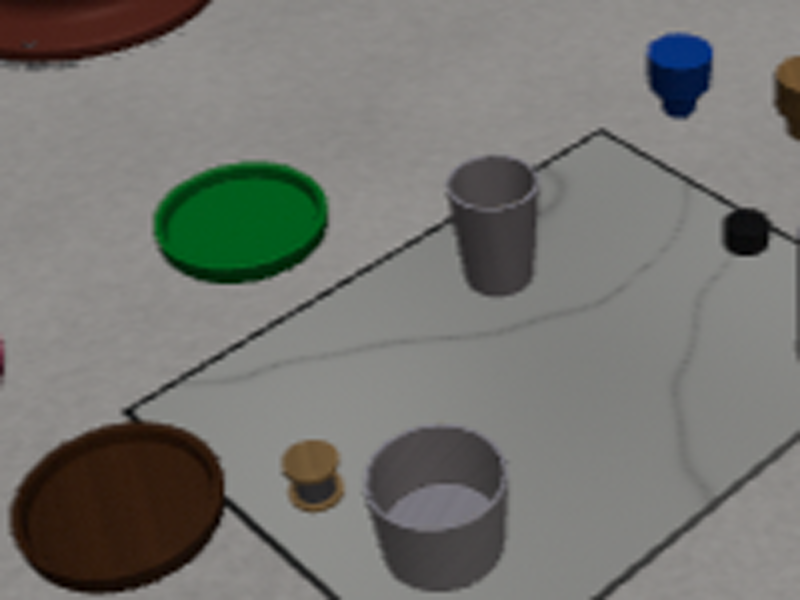

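View pics/sc_b.png

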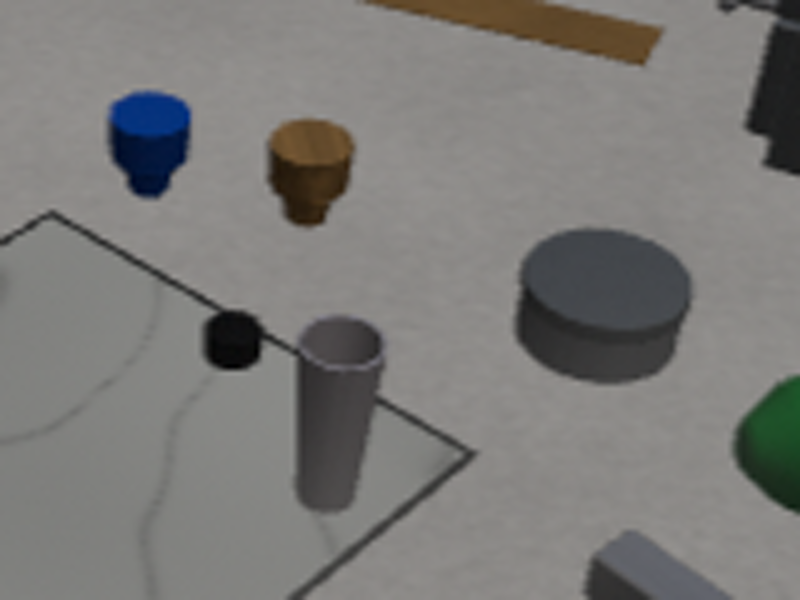

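View pics/sd_a.png

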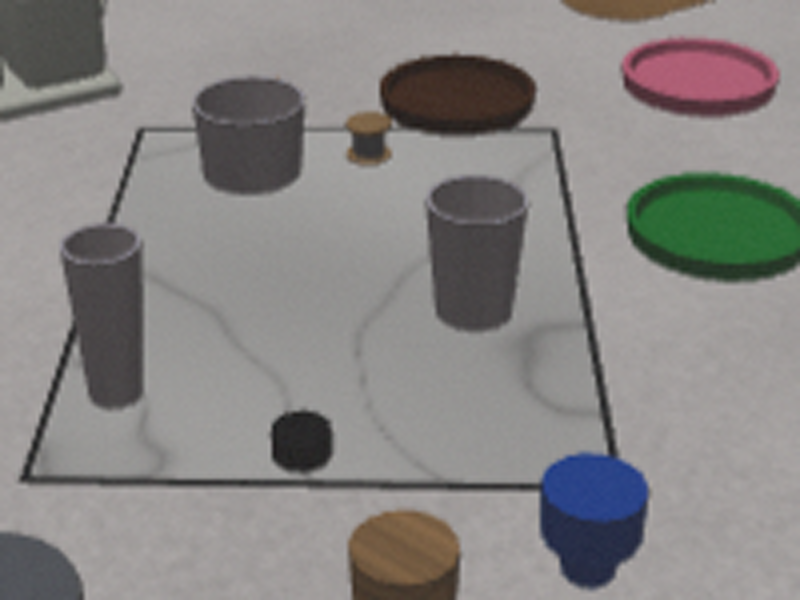

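```bash
cat >> h.py <<'E'
from scipy.spatial.transform import Rotation as Ro
def toolR(s):
    w,x,y,z=s['tool_rot']; return Ro.from_quat([x,y,z,w])
def yawjaw(s):
    z=toolR(s).as_matrix()[:,2]; return np.degrees(np.arctan2(z[1],z[0]))
def need(target,yaw=None):
    s=manip.state(); d=(np.array(target)-s['tool_pos'])/0.05
    print('t',round(s['time'],2),'pos',s['tool_pos'].round(4),'F',np.round(s['contact_force'],1),'gw',round(s['gripper_width'],3),'jawyaw',round(yawjaw(s),1))
    print('offset total units',d.round(2))
    y=toolR(s).as_matrix()[:,1]; tilt=np.cross(y,[0,0,-1]); print('tilt fix rotvec units',(np.degrees(tilt)/6).round(2), 'j',np.round(s['joint_pos'],2))
    if yaw is not None:
        e=(yaw-yawjaw(s)+90)%180-90; print('yaw turn units (z)',round(e/6,2))
E
python3 - <<'E'
from h import *
s=manip.state(); print(toolR(s).as_matrix().round(3)); need([0.55,0.03,0.33],90)
E
```

```text
[[ 0.954 -0.001  0.299]
 [-0.299 -0.002  0.954]
 [-0.    -1.    -0.002]]
t 0.15 pos [0.1868 0.5959 0.2303] F [-0.3 -0.1 -0.9] gw 1.0 jawyaw 72.6
offset total units [  7.26 -11.32   1.99]
tilt fix rotvec units [ 0.01 -0.01  0.  ] j [ 1.15  0.05  1.61 -0.    1.48 -0.12]
yaw turn units (z) 2.9
```

```bash
python3 -m jog '{"offset":[[0.4,-0.8,0.16],[0.4,-0.8,0.16],[0.4,-0.8,0.16],[0.4,-0.8,0.16],[0.4,-0.8,0.16],[0.4,-0.8,0.16],[0.4,-0.8,0.16],[0.4,-0.8,0.16],[0.4,-0.8,0.16],[0.4,-0.8,0.16],[0.4,-0.8,0.16],[0.4,-0.8,0.16]],"angular":[[0,0,0.24],[0,0,0.24],[0,0,0.24],[0,0,0.24],[0,0,0.24],[0,0,0.24],[0,0,0.24],[0,0,0.24],[0,0,0.24],[0,0,0.24],[0,0,0.24],[0,0,0.24]],"jaw":[85,85,85,85,85,85,85,85,85,85,85,85]}'
python3 -m jog '{"offset":[[0.5,-0.6,0],[0.5,-0.6,0],[0.5,-0.6,0],[0,0,0],[0,0,0],[0,0,0]],"angular":[[0,0,0],[0,0,0],[0,0,0],[0,0,0],[0,0,0],[0,0,0]],"jaw":[85,85,85,85,85,85]}'
python3 - <<'E'
from h import *
s=manip.state(); im=manip.grab_frame('wrist'); cv2.imwrite('pics/w1.png',im); need([0.5,0.03,0.33],90)
np.save('s1.npy',s,allow_pickle=True)
W=wristcam(s)
for n,x,y,z in [('wide',.609,-.108,.05),('mid',.47,.033,.068),('slim',.637,.12,.086),('dish',.493,-.219,.014),('stop',.485,.266,.045)]: print(n,proj(W,[x,y,z]).round(1))
E
```

```text
time: 1.35
tool_pos: [0.4272, 0.1146, 0.3275]
tool_rot: [0.707, -0.707, 0.0, -0.001]
contact_force: [0.5, 0.6, -0.6]
gripper_width: 0.994
time: 1.95
tool_pos: [0.5015, 0.0269, 0.3271]
tool_rot: [0.707, -0.707, 0.001, -0.0]
contact_force: [-0.4, -0.5, 0.4]
gripper_width: 0.996
t 2.0 pos [0.5015 0.0272 0.3273] F [-0.5 -0.3 -0.4] gw 0.998 jawyaw 89.9
offset total units [-0.03  0.06  0.05]
tilt fix rotvec units [-0.  0.  0.] j [-0.09 -0.28  1.76  0.    1.66 -1.66]
yaw turn units (z) 0.01
wide [[229.3 228.8]]
mid [[328.8 131.7]]
slim [[393.  258.6]]
dish [[149.6 143.3]]
stop [[505.7 140.6]]
```

View pics/w1.png

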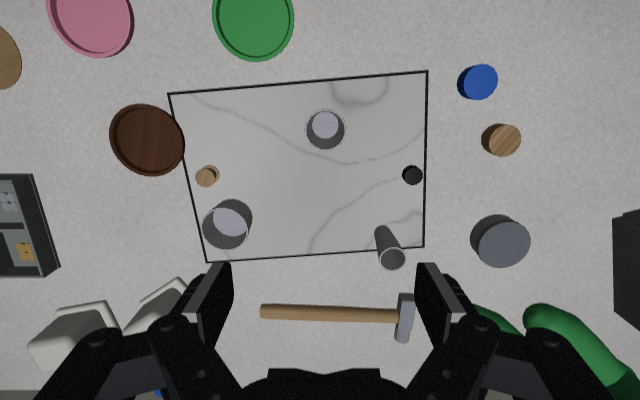

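The wrist view shows all the items: dish (148,140), wide cup (228,224), mid cup (325,130), slim cup (392,258) and stopper (502,140). Next I'll enlarge and overlay model circles.

Run:
```python
from h import *
s=np.load('s1.npy',allow_pickle=True).item(); W=wristcam(s); im=cv2.imread('pics/w1.png')
k=4
def ov(x0,y0,w,h,objs):
    a=cv2.resize(im[y0:y0+h,x0:x0+w],None,fx=k,fy=k,interpolation=cv2.INTER_CUBIC)
    for (u,v),z,r in objs:
        X=back(W,(u,v),z); print((u,v),z,X.round(4))
        p=((proj(W,circ(X[0],X[1],z,r))-[x0,y0]+.5)*k-.5).round().astype(int); cv2.polylines(a,[p],True,(0,255,255),1)
    return a
A=ov(105,100,150,150,[((148.5,140),.014,.052),((228,224),.05,.034)])
B=ov(300,105,100,75,[((325,130),.068,.026)])
C=ov(365,210,100,75,[((392,258),.086,.019)])
D=ov(460,105,100,75,[((502,140),.045,.0213)])
cv2.imwrite('pics/o1.png',A); cv2.imwrite('pics/o2.png',np.vstack([np.hstack([B,C]),np.hstack([D,D*0])]))
```

```text
(148.5, 140) 0.014 [ 0.4884 -0.2198  0.014 ]
(228, 224) 0.05 [ 0.6016 -0.109   0.05  ]
(325, 130) 0.068 [0.4679 0.0284 0.068 ]
(392, 258) 0.086 [0.636  0.1186 0.086 ]
(502, 140) 0.045 [0.4842 0.261  0.045 ]
```

View pics/o1.png

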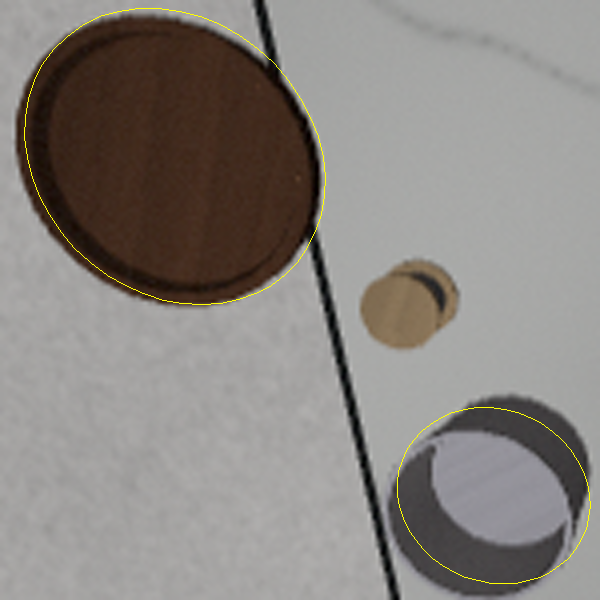

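View pics/o2.png

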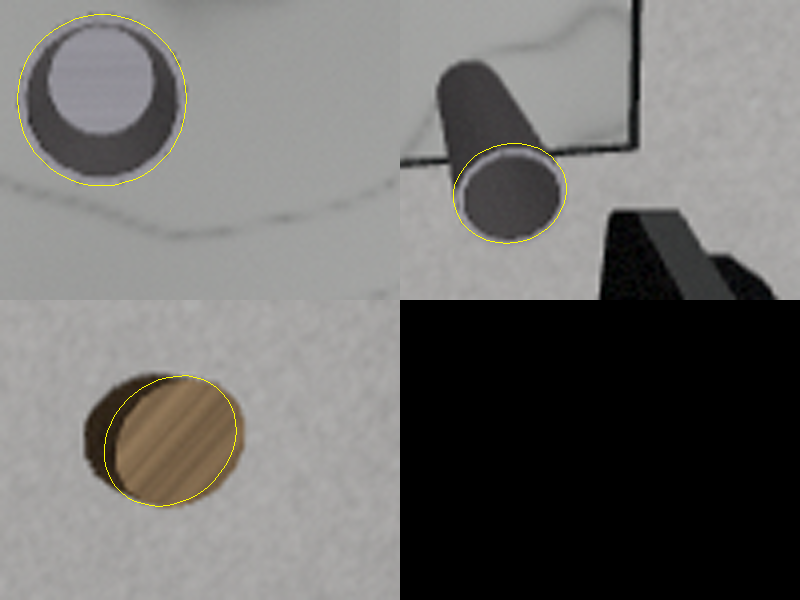

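```bash
python3 -m jog '{"offset":[[0.35,-0.46,-0.59],[0.35,-0.46,-0.59],[0.35,-0.46,-0.59],[0.35,-0.46,-0.59],[0.35,-0.46,-0.59],[0.35,-0.46,-0.59],[0,0,0],[0,0,0],[0,0,0],[0,0,0]],"angular":[[0,0,0],[0,0,0],[0,0,0],[0,0,0],[0,0,0],[0,0,0],[0,0,0],[0,0,0],[0,0,0],[0,0,0]],"jaw":[85,85,85,85,85,85,85,85,85,85]}'
cat > look.py <<'E'
import sys
from h import *
def look(name,objs,x0=0,y0=0,w=640,h=400,k=1.25,src=None):
    if src is None:
        s=manip.state(); im=manip.grab_frame('wrist'); np.save('pics/'+name+'.npy',s,allow_pickle=True); cv2.imwrite('pics/'+name+'_raw.png',im)
    else:
        s=np.load('pics/'+src+'.npy',allow_pickle=True).item(); im=cv2.imread('pics/'+src+'_raw.png')
    W=wristcam(s)
    a=cv2.resize(im[y0:y0+h,x0:x0+w],None,fx=k,fy=k,interpolation=cv2.INTER_CUBIC)
    for x,y,z,r in objs:
        p=((proj(W,circ(x,y,z,r))-[x0,y0]+.5)*k-.5).round().astype(int); cv2.polylines(a,[p],True,(0,255,255),1)
        c=proj(W,[x,y,z])[0]; print((x,y,z),'->',c.round(1))
    cv2.imwrite('pics/'+name+'.png',a); return W
E
python3 - <<'E'
from look import *
W=look('w2',[(.607,-.111,.05,.034),(.489,-.222,.014,.052)]); need([.607,-.111,.15],90)
s=np.load('s1.npy',allow_pickle=True).item();W=wristcam(s)
print(back(W,(146.7,141),.014),back(W,(226,227),.05),back(W,(504,140),.045))
E
```

```text
time: 3.0
tool_pos: [0.6077, -0.1108, 0.1528]
tool_rot: [-0.707, 0.707, 0.001, 0.002]
contact_force: [-0.2, 0.7, 0.2]
gripper_width: 0.991
(0.607, -0.111, 0.05) -> [324.1 196.2]
(0.489, -0.222, 0.014) -> [183.4  40.1]
t 3.05 pos [ 0.6076 -0.1109  0.1526] F [-0.   0.6  0.2] gw 0.994 jawyaw 89.9
offset total units [-0.01 -0.   -0.05]
tilt fix rotvec units [0.01 0.03 0.  ] j [-0.3   0.09  1.71  0.    1.34 -1.87]
yaw turn units (z) 0.01
[ 0.4898126  -0.22256441  0.014     ] [ 0.60621245 -0.11235364  0.05      ] [0.48424353 0.26364534 0.045     ]
```

View pics/w2.png

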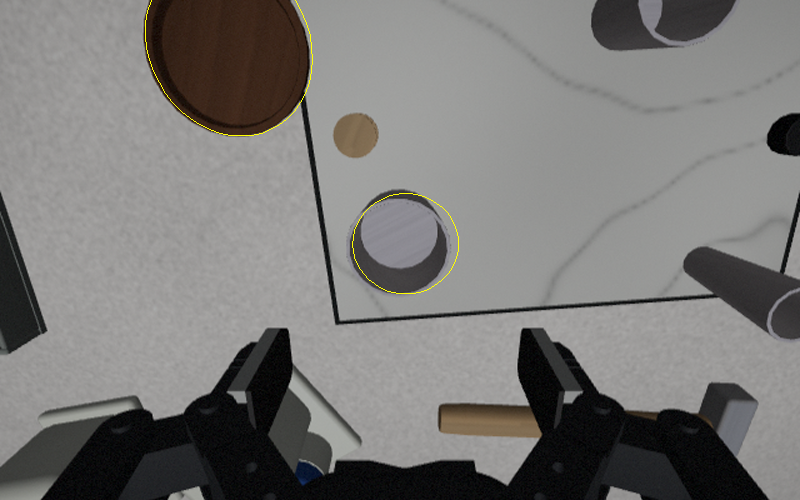

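Run:
```python
from look import *
look('w2c',[(.607,-.114,.05,.034),(.607,-.114,.05,.0315)],260,140,130,110,5.5,src='w2')
```

```text
(0.607, -0.114, 0.05) -> [320.4 196.2]
(0.607, -0.114, 0.05) -> [320.4 196.2]
```

View pics/w2c.png

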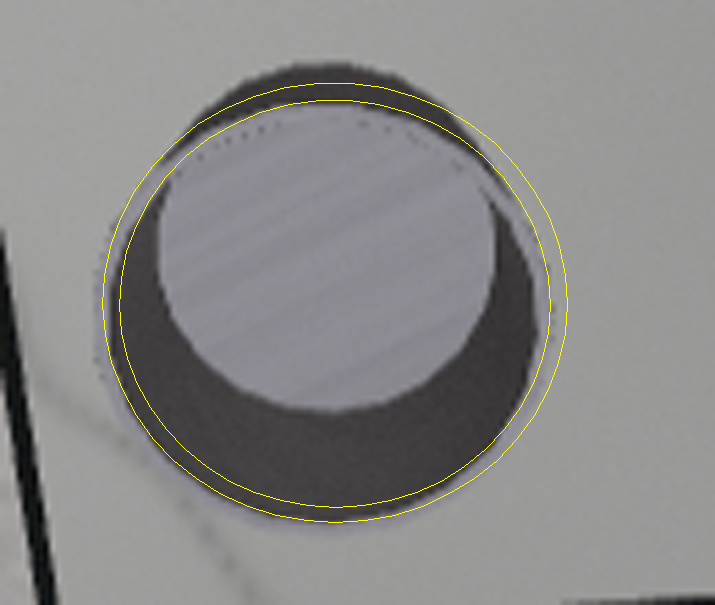

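```bash
python3 -m jog '{"offset":[[0.02,-0.08,-0.4],[0,0,-0.6],[0,0,-0.6],[0,0,-0.6],[0,0,-0.4],[0,0,-0.21],[0,0,0],[0,0,0]],"angular":[[0,0,0],[0,0,0],[0,0,0],[0,0,0],[0,0,0],[0,0,0],[0,0,0],[0,0,0]],"jaw":[85,85,85,85,85,85,85,85]}'
python3 -m jog '{"offset":[[0,0,0],[0,0,0],[0,0,0],[0,0,0],[0,0,0],[0,0,0],[0,0,0],[0,0,0]],"angular":[[0,0,0],[0,0,0],[0,0,0],[0,0,0],[0,0,0],[0,0,0],[0,0,0],[0,0,0]],"jaw":[50,50,50,50,50,50,50,50]}'
python3 - <<'E'
from look import *
need([.4898,-.2226,.1],90)
E
```

```text
time: 3.85
tool_pos: [0.609, -0.1157, 0.0114]
tool_rot: [-0.707, 0.707, 0.0, 0.001]
contact_force: [0.7, -0.2, 0.0]
gripper_width: 0.998
time: 4.65
tool_pos: [0.6098, -0.116, 0.0127]
tool_rot: [-0.707, 0.707, 0.001, 0.002]
contact_force: [-1.2, 2.1, 5.1]
gripper_width: 0.767
t 4.65 pos [ 0.6098 -0.116   0.0127] F [-1.2  2.1  5.1] gw 0.767 jawyaw 89.9
offset total units [-2.4  -2.13  1.75]
tilt fix rotvec units [0.01 0.04 0.  ] j [-0.31  0.27  1.77  0.    1.11 -1.88]
yaw turn units (z) 0.02
```

```bash
python3 -m jog '{"offset":[[0,0,0.2],[0,0,0.4],[0,0,0.5],[0,0,0.5],[-0.3,-0.27,0],[-0.4,-0.35,0],[-0.4,-0.35,0],[-0.4,-0.35,0],[-0.4,-0.36,0],[-0.3,-0.27,0],[-0.2,-0.18,0],[0,0,0]],"angular":[[0,0,0],[0,0,0],[0,0,0],[0,0,0],[0,0,0],[0,0,0],[0,0,0],[0,0,0],[0,0,0],[0,0,0],[0,0,0],[0,0,0]],"jaw":[50,50,50,50,50,50,50,50,50,50,50,50]}'
python3 -m jog '{"offset":[[0,0,0],[0,0,0]],"angular":[[0,0,0],[0,0,0]],"jaw":[50,50]}'
python3 - <<'E'
from look import *
s=manip.state();p=s['tool_pos']
need([.4898,-.2226,.02],90)
# expected cup underside now
zb=p[2]-.0127; print('cup underside',zb)
look('w3',[(.4898,-.2226,.014,.052),(p[0]-.0013,p[1]+.001,zb+.05,.034)])
cv2.imwrite('pics/sc3.png',manip.grab_frame('scene'))
E
```

```text
time: 5.85
tool_pos: [0.4862, -0.2229, 0.0891]
tool_rot: [0.707, -0.707, 0.002, -0.001]
contact_force: [-0.5, -0.4, -2.2]
gripper_width: 0.768
time: 6.05
tool_pos: [0.4883, -0.2217, 0.0897]
tool_rot: [0.707, -0.707, 0.001, -0.001]
contact_force: [-0.3, -0.6, -1.5]
gripper_width: 0.772
t 6.05 pos [ 0.4883 -0.2217  0.0897] F [-0.3 -0.6 -1.5] gw 0.772 jawyaw 89.9
offset total units [ 0.03 -0.02 -1.39]
tilt fix rotvec units [-0.  0.  0.] j [-0.57 -0.03  1.94  0.    1.23 -2.13]
yaw turn units (z) 0.01
cup underside 0.07702592515213867
(0.4898, -0.2226, 0.014) -> [323.2 211.6]
(np.float64(0.4870223766897721), np.float64(-0.22070324063963986), np.float64(0.12702592515213867)) -> [328.  310.8]
```

View pics/w3.png

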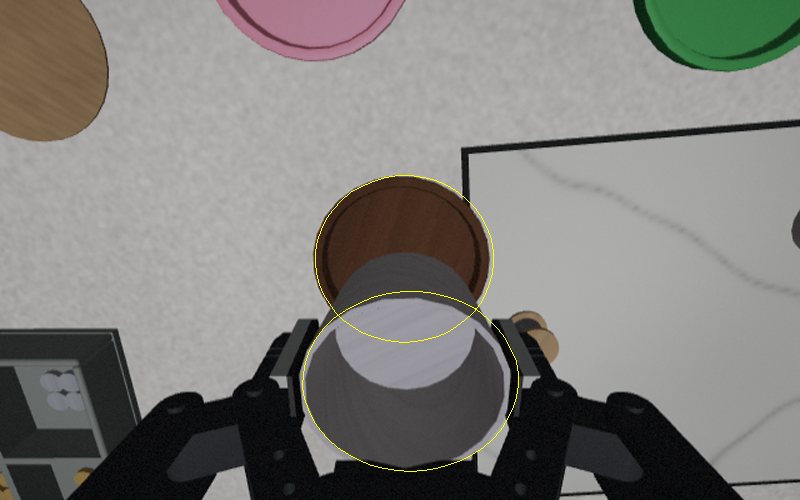

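View pics/sc3.png

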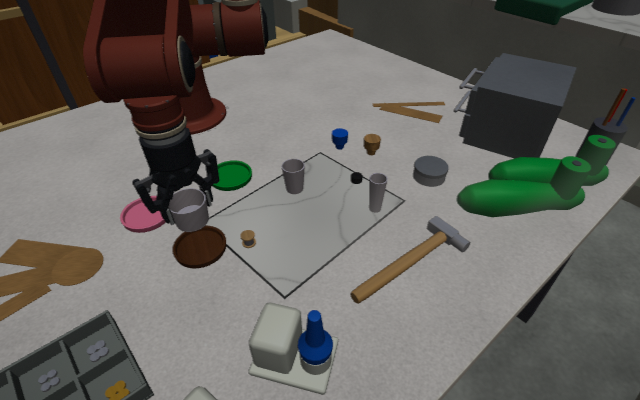

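```bash
python3 -m jog '{"offset":[[0.05,-0.03,-0.3],[0,0,-0.4],[0,0,-0.3],[0,0,-0.2],[0,0,-0.1],[0,0,-0.04],[0,0,-0.02],[0,0,-0.02],[0,0,0]],"angular":[[0,0,0],[0,0,0],[0,0,0],[0,0,0],[0,0,0],[0,0,0],[0,0,0],[0,0,0],[0,0,0]],"jaw":[50,50,50,50,50,50,50,50,50]}'
```

```text
time: 7.05
tool_pos: [0.4908, -0.2239, 0.0214]
tool_rot: [-0.707, 0.707, -0.0, 0.001]
contact_force: [-0.3, 0.9, -2.1]
gripper_width: 0.766
```

```bash
python3 -m jog '{"offset":[[0,0,-0.02],[0,0,-0.02],[0,0,-0.02],[0,0,0]],"angular":[[0,0,0],[0,0,0],[0,0,0],[0,0,0]],"jaw":[50,50,50,50]}'
python3 -m jog '{"offset":[[0,0,-0.02],[0,0,0]],"angular":[[0,0,0],[0,0,0]],"jaw":[50,50]}'
```

```text
time: 7.45
tool_pos: [0.4905, -0.2236, 0.0178]
tool_rot: [-0.707, 0.707, -0.001, 0.001]
contact_force: [1.1, 0.6, -1.2]
gripper_width: 0.77
time: 7.65
tool_pos: [0.4905, -0.2237, 0.0177]
tool_rot: [0.707, -0.707, 0.001, -0.001]
contact_force: [-3.2, 1.9, 5.9]
gripper_width: 0.771
```

Contact is detected, so I'm releasing the cup.

```bash
python3 -m jog '{"offset":[[0,0,0],[0,0,0],[0,0,0],[0,0,0],[0,0,0],[0,0,0.3],[0,0,0.6],[0,0,0.8],[0,0,0.8],[0,0,0.6]],"angular":[[0,0,0],[0,0,0],[0,0,0],[0,0,0],[0,0,0],[0,0,0],[0,0,0],[0,0,0],[0,0,0],[0,0,0]],"jaw":[72,76,80,85,85,85,85,85,85,85]}'
python3 -m jog '{"offset":[[0,0,0],[0,0,0]],"angular":[[0,0,0],[0,0,0]],"jaw":[85,85]}'
python3 - <<'E'
from look import *
look('w4',[(.4898,-.2235,.014,.052),(.490,-.2235,.055,.034),(.490,-.2235,.055,.0315)],220,120,200,150,4)
need([.468,.0285,.17],90)
E
```

```text
time: 8.65
tool_pos: [0.4913, -0.2241, 0.1762]
tool_rot: [-0.706, 0.708, 0.001, 0.002]
contact_force: [0.3, -0.5, -0.5]
gripper_width: 0.999
time: 8.85
tool_pos: [0.491, -0.224, 0.1736]
tool_rot: [-0.707, 0.708, 0.0, 0.002]
contact_force: [-0.9, -0.2, -0.7]
gripper_width: 0.996
(0.4898, -0.2235, 0.014) -> [324.9 176.7]
(0.49, -0.2235, 0.055) -> [325.  189.9]
(0.49, -0.2235, 0.055) -> [325.  189.9]
t 8.9 pos [ 0.4902 -0.2235  0.1718] F [-1.  -0.4 -0.3] gw 0.995 jawyaw 89.9
offset total units [-0.44  5.04 -0.04]
tilt fix rotvec units [-0. -0. -0.] j [-0.57 -0.11  1.87 -0.    1.38 -2.13]
yaw turn units (z) 0.02
```

View pics/w4.png

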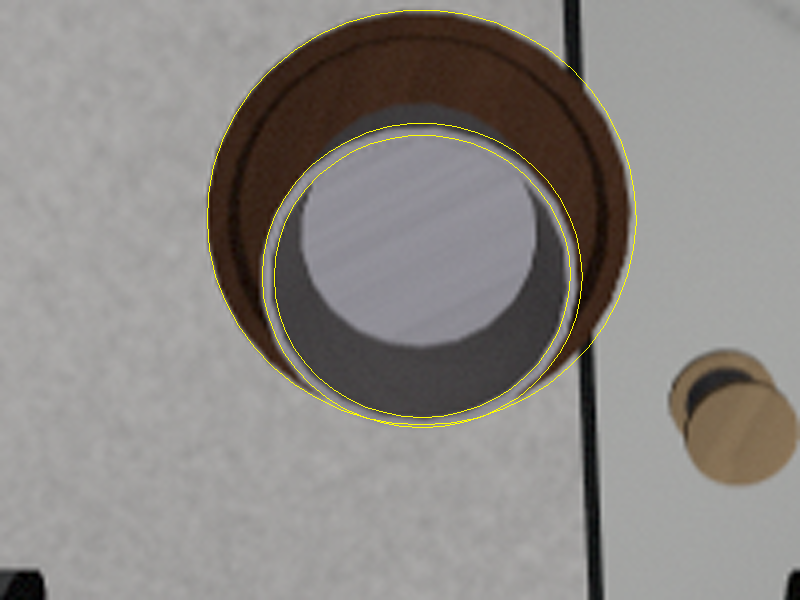

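The wide cup stands centred in the wood dish and matches the overlay. Next is the mid cup.

```bash
python3 -m jog '{"offset":[[-0.06,0.5,0],[-0.06,0.7,0],[-0.06,0.8,0],[-0.06,0.8,0],[-0.06,0.8,0],[-0.06,0.7,0],[-0.06,0.5,0],[0,0.2,0],[0,0,0],[0,0,0],[0,0,0]],"angular":[[0,0,0],[0,0,0],[0,0,0],[0,0,0],[0,0,0],[0,0,0],[0,0,0],[0,0,0],[0,0,0],[0,0,0],[0,0,0]],"jaw":[85,85,85,85,85,85,85,85,85,85,85]}'
python3 - <<'E'
from look import *
look('w5',[(.468,.0285,.068,.026),(.468,.0285,.068,.0235)],250,140,150,110,5)
need([.468,.0285,.035],90)
E
```

```text
time: 10.0
tool_pos: [0.4695, 0.0253, 0.1714]
tool_rot: [-0.707, 0.707, -0.002, 0.001]
contact_force: [0.4, -0.4, 0.5]
gripper_width: 0.999
(0.468, 0.0285, 0.068) -> [328.3 195.6]
(0.468, 0.0285, 0.068) -> [328.3 195.6]
t 10.05 pos [0.4695 0.0253 0.1716] F [ 0.   0.5 -0.1] gw 0.999 jawyaw 89.8
offset total units [-0.03  0.06 -2.73]
tilt fix rotvec units [ 0.   -0.01  0.  ] j [-0.1  -0.29  2.03 -0.    1.4  -1.67]
yaw turn units (z) 0.04
```

View pics/w5.png

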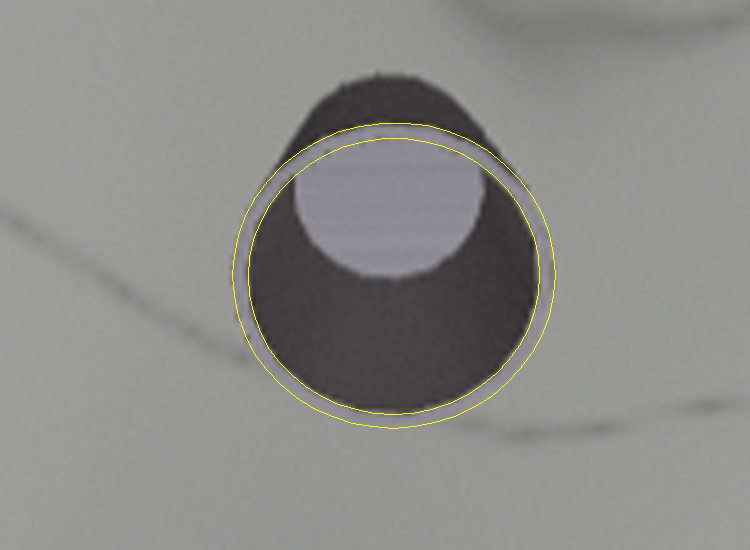

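```bash
python3 -m jog '{"offset":[[-0.03,0.06,-0.4],[0,0,-0.6],[0,0,-0.6],[0,0,-0.5],[0,0,-0.3],[0,0,-0.2],[0,0,-0.03],[0,0,0],[0,0,0]],"angular":[[0,0,0],[0,0,0],[0,0,0],[0,0,0],[0,0,0],[0,0,0],[0,0,0],[0,0,0],[0,0,0]],"jaw":[85,85,85,85,85,85,85,85,85]}'
python3 -m jog '{"offset":[[0,0,0],[0,0,0],[0,0,0],[0,0,0],[0,0,0],[0,0,0],[0,0,0],[0,0,0]],"angular":[[0,0,0],[0,0,0],[0,0,0],[0,0,0],[0,0,0],[0,0,0],[0,0,0],[0,0,0]],"jaw":[35,35,35,35,35,35,35,35]}'
```

```text
time: 10.95
tool_pos: [0.469, 0.0291, 0.0415]
tool_rot: [-0.707, 0.707, -0.0, 0.002]
contact_force: [0.5, 0.7, 0.5]
gripper_width: 0.994
time: 11.75
tool_pos: [0.4688, 0.0293, 0.0416]
tool_rot: [-0.707, 0.707, -0.0, 0.001]
contact_force: [-1.3, -0.6, 5.9]
gripper_width: 0.582
```

```bash
python3 -m jog '{"offset":[[0,0,0.2],[0,0,0.5],[0,0,0.5],[0,0,0.5],[0,0,0.4]],"angular":[[0,0,0],[0,0,0],[0,0,0],[0,0,0],[0,0,0]],"jaw":[35,35,35,35,35]}'
python3 -m jog '{"offset":[[0.06,-0.5,0],[0.06,-0.7,0],[0.06,-0.8,0],[0.06,-0.8,0],[0.06,-0.8,0],[0.07,-0.7,0],[0.07,-0.5,0],[0,-0.25,0],[0,0,0],[0,0,0],[0,0,0]],"angular":[[0,0,0],[0,0,0],[0,0,0],[0,0,0],[0,0,0],[0,0,0],[0,0,0],[0,0,0],[0,0,0],[0,0,0],[0,0,0]],"jaw":[35,35,35,35,35,35,35,35,35,35,35]}'
python3 - <<'E'
from look import *
p=manip.state()['tool_pos']; zb=p[2]-.0416; print(zb)
look('w6',[(.490,-.224,.055,.034),(p[0]-.0008,p[1],zb+.068,.026),(p[0]-.0008,p[1],zb+.068,.0235),(p[0]-.0008,p[1],zb,.02)],200,150,240,180,3.3)
need([.4908,-.224,.1],90)
E
```

```text
time: 12.25
tool_pos: [0.4682, 0.0294, 0.1472]
tool_rot: [-0.707, 0.707, -0.0, 0.001]
contact_force: [1.2, 0.9, -0.5]
gripper_width: 0.58
time: 13.35
tool_pos: [0.4898, -0.2218, 0.1452]
tool_rot: [0.707, -0.707, 0.0, -0.0]
contact_force: [-0.1, 0.5, -0.3]
gripper_width: 0.58
0.1035905335288004
(0.49, -0.224, 0.055) -> [321.5 203.1]
(np.float64(0.48904498822484227), np.float64(-0.22181696057200662), np.float64(0.1715905335288004)) -> [325.3 295. ]
(np.float64(0.48904498822484227), np.float64(-0.22181696057200662), np.float64(0.1715905335288004)) -> [325.3 295. ]
(np.float64(0.48904498822484227), np.float64(-0.22181696057200662), np.float64(0.1035905335288004)) -> [324.6 228.4]
t 13.4 pos [ 0.4899 -0.2218  0.1452] F [ 0.3  0.4 -0.7] gw 0.581 jawyaw 90.0
offset total units [ 0.02 -0.04 -0.9 ]
tilt fix rotvec units [-0. -0. -0.] j [-0.56 -0.09  1.9   0.    1.33 -2.13]
yaw turn units (z) 0.01
```

View pics/w6.png

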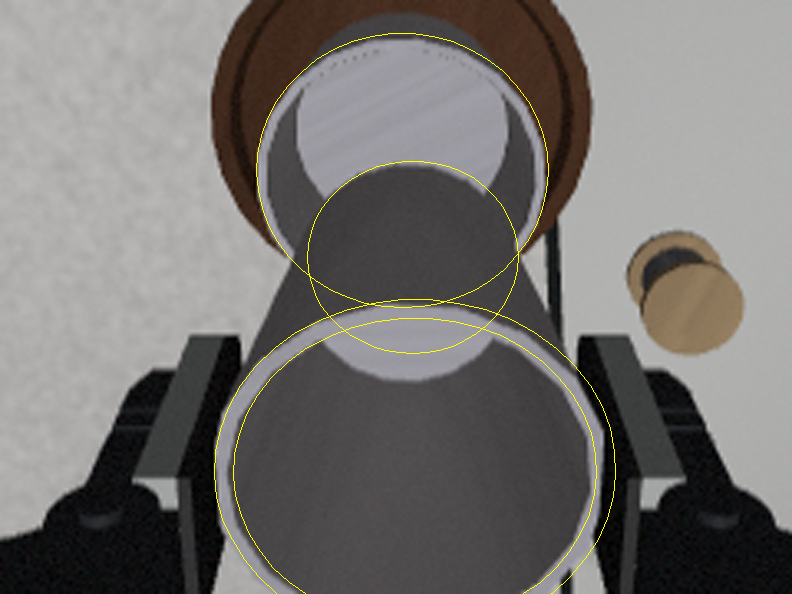

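```bash
python3 -m jog '{"offset":[[0.02,-0.03,-0.2],[0,0,-0.3],[0,0,-0.3],[0,0,-0.3],[0,0,-0.2],[0,0,-0.2],[0,0,-0.1],[0,0,-0.04],[0,0,-0.02],[0,0,0],[0,0,0]],"angular":[[0,0,0],[0,0,0],[0,0,0],[0,0,0],[0,0,0],[0,0,0],[0,0,0],[0,0,0],[0,0,0],[0,0,0],[0,0,0]],"jaw":[35,35,35,35,35,35,35,35,35,35,35]}'
python3 -m jog '{"offset":[[0,0,-0.02],[0,0,-0.02],[0,0,0]],"angular":[[0,0,0],[0,0,0],[0,0,0]],"jaw":[35,35,35]}'
```

```text
time: 14.5
tool_pos: [0.4914, -0.2249, 0.063]
tool_rot: [-0.707, 0.707, -0.0, 0.001]
contact_force: [-0.1, -0.3, -1.2]
gripper_width: 0.586
time: 14.8
tool_pos: [0.4909, -0.2246, 0.0602]
tool_rot: [0.707, -0.707, 0.001, -0.001]
contact_force: [0.3, 0.4, -0.9]
gripper_width: 0.582
```

```bash
python3 -m jog '{"offset":[[0,0,-0.02],[0,0,0]],"angular":[[0,0,0],[0,0,0]],"jaw":[35,35]}'
python3 -m jog '{"offset":[[0,0,-0.02],[0,0,0]],"angular":[[0,0,0],[0,0,0]],"jaw":[35,35]}'
```

```text
time: 15.0
tool_pos: [0.4909, -0.2245, 0.0591]
tool_rot: [0.707, -0.707, 0.001, -0.001]
contact_force: [0.6, 0.6, -0.8]
gripper_width: 0.578
time: 15.2
tool_pos: [0.4912, -0.2247, 0.0587]
tool_rot: [-0.707, 0.707, -0.001, 0.001]
contact_force: [-0.1, 0.5, 2.0]
gripper_width: 0.583
```

```bash
python3 -m jog '{"offset":[[0,0,-0.01],[0,0,0],[0,0,0],[0,0,0],[0,0,0],[0,0,0],[0,0,0],[0,0,0.4],[0,0,0.6],[0,0,0.7],[0,0,0.6]],"angular":[[0,0,0],[0,0,0],[0,0,0],[0,0,0],[0,0,0],[0,0,0],[0,0,0],[0,0,0],[0,0,0],[0,0,0],[0,0,0]],"jaw":[35,35,54,58,66,75,85,85,85,85,85]}'
python3 -m jog '{"offset":[[0,0,0],[0,0,0]],"angular":[[0,0,0],[0,0,0]],"jaw":[85,85]}'
python3 - <<'E'
from look import *
look('w7',[(.490,-.224,.055,.034),(.490,-.224,.085,.026),(.490,-.224,.085,.0235)],220,120,200,150,4)
need([.636,.1186,.19],90)
E
```

```text
time: 16.3
tool_pos: [0.4911, -0.2247, 0.1744]
tool_rot: [-0.707, 0.707, -0.001, 0.001]
contact_force: [1.1, -0.0, -0.2]
gripper_width: 0.995
time: 16.5
tool_pos: [0.4913, -0.2249, 0.1736]
tool_rot: [-0.707, 0.707, -0.0, 0.001]
contact_force: [-0.1, 0.3, -0.2]
gripper_width: 0.998
(0.49, -0.224, 0.055) -> [325.4 189.7]
(0.49, -0.224, 0.085) -> [325.7 201.8]
(0.49, -0.224, 0.085) -> [325.7 201.8]
t 16.55 pos [ 0.4906 -0.2244  0.172 ] F [-0.2  0.7 -1.2] gw 0.994 jawyaw 89.9
offset total units [2.91 6.86 0.36]
tilt fix rotvec units [-0.01 -0.01 -0.  ] j [-0.57 -0.11  1.87 -0.    1.38 -2.14]
yaw turn units (z) 0.02
```

View pics/w7.png

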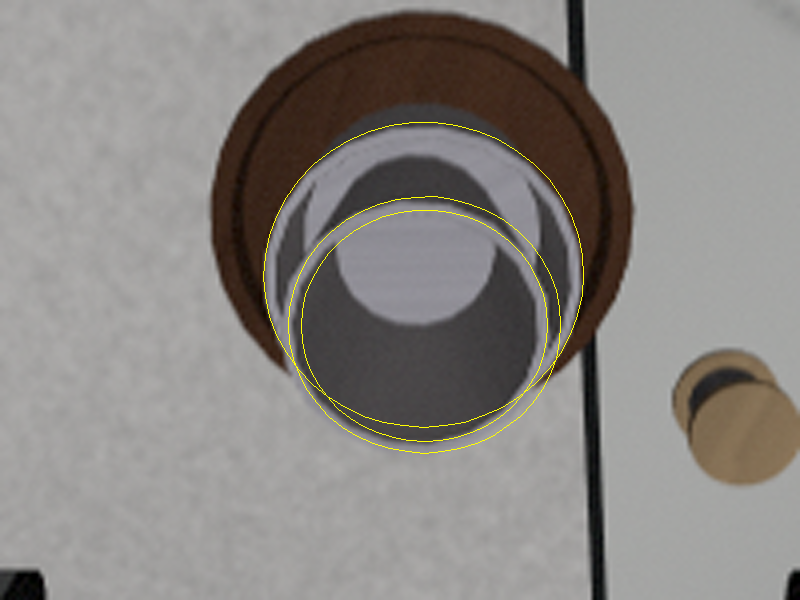

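The mid cup stands in the wide cup, about 1.5 mm off centre. Next is the slim cup.

```bash
python3 -m jog '{"offset":[[0.2,0.4,0.06],[0.27,0.65,0.06],[0.3,0.75,0.06],[0.3,0.75,0.06],[0.3,0.75,0.06],[0.3,0.75,0.06],[0.3,0.75,0],[0.3,0.75,0],[0.27,0.65,0],[0.2,0.4,0],[0.16,0.25,0],[0,0,0]],"angular":[[0,0,0],[0,0,0],[0,0,0],[0,0,0],[0,0,0],[0,0,0],[0,0,0],[0,0,0],[0,0,0],[0,0,0],[0,0,0],[0,0,0]],"jaw":[85,85,85,85,85,85,85,85,85,85,85,85]}'
python3 -m jog '{"offset":[[0,0,0],[0,0,0],[0,0,0]],"angular":[[0,0,0],[0,0,0],[0,0,0]],"jaw":[85,85,85]}'
python3 - <<'E'
from look import *
look('w8',[(.636,.1186,.086,.019),(.636,.1186,.086,.0165),(.636,.1186,0,.013)],250,120,150,110,5)
need([.636,.1186,.06],90)
E
```

```text
time: 17.75
tool_pos: [0.6357, 0.1189, 0.1888]
tool_rot: [-0.707, 0.707, -0.001, -0.001]
contact_force: [-0.0, -0.7, 0.1]
gripper_width: 0.994
time: 18.05
tool_pos: [0.6357, 0.1167, 0.1908]
tool_rot: [-0.707, 0.707, -0.001, 0.001]
contact_force: [0.8, -0.5, 0.2]
gripper_width: 0.993
(0.636, 0.1186, 0.086) -> [326.6 197.1]
(0.636, 0.1186, 0.086) -> [326.6 197.1]
(0.636, 0.1186, 0) -> [325.8 170.6]
t 18.1 pos [0.6358 0.1169 0.1909] F [-0.1 -0.5 -0.6] gw 0.995 jawyaw 89.8
offset total units [ 0.    0.03 -2.62]
tilt fix rotvec units [0. 0. 0.] j [ 0.07  0.13  1.6  -0.    1.41 -1.5 ]
yaw turn units (z) 0.03
```

View pics/w8.png

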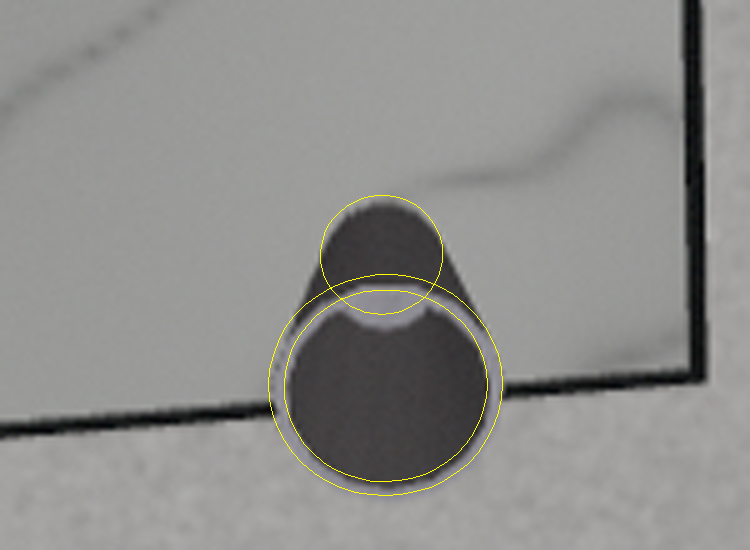

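```bash
python3 -m jog '{"offset":[[0.01,0.04,-0.4],[0,0,-0.6],[0,0,-0.6],[0,0,-0.5],[0,0,-0.3],[0,0,-0.2],[0,0,-0.02],[0,0,0],[0,0,0]],"angular":[[0,0,0],[0,0,0],[0,0,0],[0,0,0],[0,0,0],[0,0,0],[0,0,0],[0,0,0],[0,0,0]],"jaw":[85,85,85,85,85,85,85,85,85]}'
python3 -m jog '{"offset":[[0,0,0],[0,0,0],[0,0,0],[0,0,0],[0,0,0],[0,0,0],[0,0,0],[0,0,0],[0,0,0],[0,0,0]],"angular":[[0,0,0],[0,0,0],[0,0,0],[0,0,0],[0,0,0],[0,0,0],[0,0,0],[0,0,0],[0,0,0],[0,0,0]],"jaw":[60,45,25,25,25,25,25,25,25,25]}'
```

```text
time: 19.0
tool_pos: [0.6377, 0.1199, 0.0616]
tool_rot: [0.707, -0.707, -0.0, -0.002]
contact_force: [-0.2, -0.6, 0.3]
gripper_width: 0.995
time: 20.0
tool_pos: [0.6372, 0.1199, 0.0607]
tool_rot: [0.707, -0.707, 0.0, -0.001]
contact_force: [0.8, -0.4, 5.9]
gripper_width: 0.418
```

```bash
python3 -m jog '{"offset":[[0,0,0.2],[0,0,0.5],[0,0,0.6],[0,0,0.6],[0,0,0.5]],"angular":[[0,0,0],[0,0,0],[0,0,0],[0,0,0],[0,0,0]],"jaw":[25,25,25,25,25]}'
python3 -m jog '{"offset":[[-0.2,-0.4,0],[-0.27,-0.65,0],[-0.3,-0.75,0],[-0.3,-0.75,0],[-0.3,-0.75,0],[-0.3,-0.75,0],[-0.3,-0.75,0],[-0.3,-0.75,0],[-0.27,-0.65,0],[-0.2,-0.4,0],[-0.17,-0.25,0],[0,0,0]],"angular":[[0,0,0],[0,0,0],[0,0,0],[0,0,0],[0,0,0],[0,0,0],[0,0,0],[0,0,0],[0,0,0],[0,0,0],[0,0,0],[0,0,0]],"jaw":[25,25,25,25,25,25,25,25,25,25,25,25]}'
python3 -m jog '{"offset":[[0,0,0],[0,0,0],[0,0,0]],"angular":[[0,0,0],[0,0,0],[0,0,0]],"jaw":[25,25,25]}'
python3 - <<'E'
from look import *
p=manip.state()['tool_pos']; zb=p[2]-.0607; print(zb)
look('w9',[(.490,-.2256,.085,.026),(p[0]-.0007,p[1],zb+.086,.019),(p[0]-.0007,p[1],zb+.086,.0165),(p[0]-.0007,p[1],zb,.013)],200,150,240,180,3.3)
need([.4907,-.2256,.1],90)
E
```

```text
time: 20.5
tool_pos: [0.6359, 0.1199, 0.1808]
tool_rot: [0.707, -0.707, 0.001, -0.0]
contact_force: [0.6, 0.3, -0.7]
gripper_width: 0.417
time: 21.7
tool_pos: [0.4898, -0.2233, 0.1793]
tool_rot: [0.707, -0.707, 0.002, -0.001]
contact_force: [-0.4, -0.3, -2.2]
gripper_width: 0.417
time: 22.0
tool_pos: [0.4914, -0.2216, 0.1797]
tool_rot: [0.707, -0.707, 0.0, -0.0]
contact_force: [-0.3, 0.2, -0.7]
gripper_width: 0.417
0.11904327726428396
(0.49, -0.2256, 0.085) -> [319.2 199.2]
(np.float64(0.4906843659086067), np.float64(-0.22164284577735954), np.float64(0.20504327726428395)) -> [325.3 293.6]
(np.float64(0.4906843659086067), np.float64(-0.22164284577735954), np.float64(0.20504327726428395)) -> [325.3 293.6]
(np.float64(0.4906843659086067), np.float64(-0.22164284577735954), np.float64(0.11904327726428396)) -> [324.5 216.8]
t 22.05 pos [ 0.4914 -0.2218  0.1798] F [ 0.3  0.5 -1.3] gw 0.417 jawyaw 90.0
offset total units [-0.01 -0.08 -1.6 ]
tilt fix rotvec units [-0. -0. -0.] j [-0.56 -0.12  1.86  0.    1.39 -2.13]
yaw turn units (z) 0.01
```

View pics/w9.png

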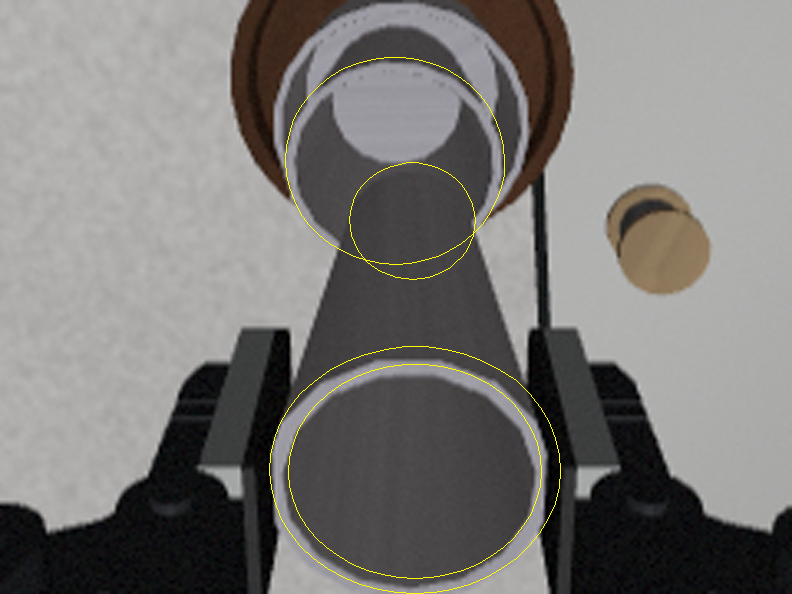

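```bash
python3 -m jog '{"offset":[[0,-0.04,-0.1],[0,0,-0.2],[0,0,-0.15],[0,0,0],[0,0,0],[0,0,0]],"angular":[[0,0,0],[0,0,0],[0,0,0],[0,0,0],[0,0,0],[0,0,0]],"jaw":[25,25,25,25,25,25]}'
python3 - <<'E'
from look import *
p=manip.state()['tool_pos']; zb=p[2]-.0607; print(zb)
look('w10',[(.491,-.226,.085,.026),(p[0]+.0005,p[1]-.0005,zb+.086,.019),(p[0]+.0005,p[1]-.0005,zb+.086,.0165),(p[0]+.0005,p[1]-.0005,zb,.013)],200,150,240,180,3.3)
need([.491,-.2256,.1],90)
E
```

```text
time: 22.65
tool_pos: [0.4911, -0.2248, 0.1575]
tool_rot: [-0.707, 0.707, -0.001, 0.001]
contact_force: [0.4, -0.2, -0.5]
gripper_width: 0.413
0.09682063542252714
(0.491, -0.226, 0.085) -> [322.7 211.2]
(np.float64(0.4915902505058058), np.float64(-0.22525487177993178), np.float64(0.18282063542252713)) -> [324.1 296. ]
(np.float64(0.4915902505058058), np.float64(-0.22525487177993178), np.float64(0.18282063542252713)) -> [324.1 296. ]
(np.float64(0.4915902505058058), np.float64(-0.22525487177993178), np.float64(0.09682063542252714)) -> [323.8 218.4]
t 22.7 pos [ 0.4912 -0.2248  0.1577] F [ 0.1  0.1 -0.5] gw 0.415 jawyaw 89.9
offset total units [-0.   -0.02 -1.15]
tilt fix rotvec units [0.   0.01 0.  ] j [-0.57 -0.09  1.88  0.    1.35 -2.14]
yaw turn units (z) 0.02
```

View pics/w10.png

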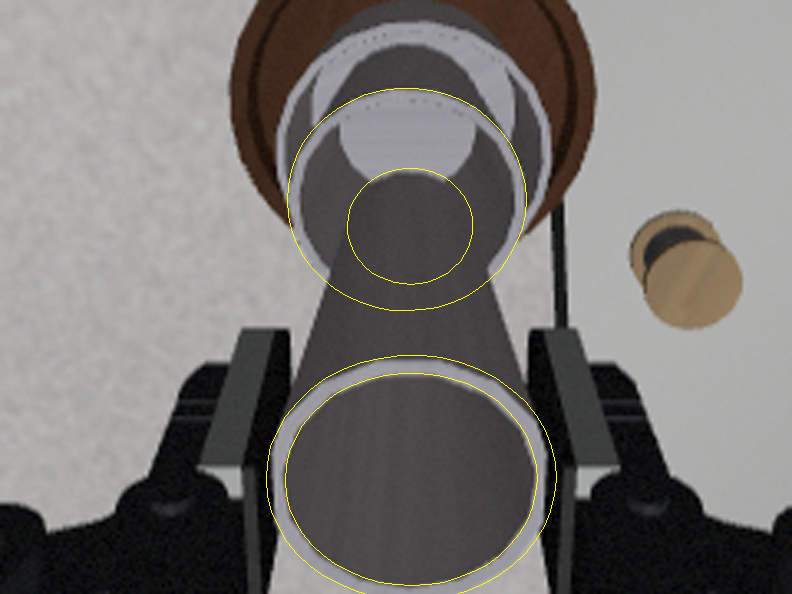

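```bash
python3 -m jog '{"offset":[[0,0,-0.2],[0,0,-0.25],[0,0,-0.25],[0,0,-0.2],[0,0,-0.15],[0,0,-0.1],[0,0,-0.06],[0,0,-0.03],[0,0,0],[0,0,0]],"angular":[[0,0,0],[0,0,0],[0,0,0],[0,0,0],[0,0,0],[0,0,0],[0,0,0],[0,0,0],[0,0,0],[0,0,0]],"jaw":[25,25,25,25,25,25,25,25,25,25]}'
python3 -m jog '{"offset":[[0,0,-0.02],[0,0,-0.02],[0,0,0]],"angular":[[0,0,0],[0,0,0],[0,0,0]],"jaw":[25,25,25]}'
```

```text
time: 23.7
tool_pos: [0.4913, -0.2248, 0.0958]
tool_rot: [-0.707, 0.707, -0.0, 0.001]
contact_force: [0.1, -0.5, -1.1]
gripper_width: 0.41
time: 24.0
tool_pos: [0.4909, -0.2246, 0.0932]
tool_rot: [0.707, -0.707, 0.001, -0.001]
contact_force: [-0.6, 0.1, -0.9]
gripper_width: 0.413
```

Contact is expected near 0.0897.

```bash
python3 -m jog '{"offset":[[0,0,-0.02],[0,0,-0.02],[0,0,0]],"angular":[[0,0,0],[0,0,0],[0,0,0]],"jaw":[25,25,25]}'
python3 -m jog '{"offset":[[0,0,-0.02],[0,0,0]],"angular":[[0,0,0],[0,0,0]],"jaw":[25,25]}'
python3 -m jog '{"offset":[[0,0,-0.02],[0,0,0]],"angular":[[0,0,0],[0,0,0]],"jaw":[25,25]}'
```

```text
time: 24.3
tool_pos: [0.4908, -0.2246, 0.0911]
tool_rot: [0.707, -0.707, 0.001, -0.001]
contact_force: [0.2, -0.8, -0.8]
gripper_width: 0.419
time: 24.5
tool_pos: [0.4908, -0.2246, 0.0901]
tool_rot: [0.707, -0.707, 0.001, -0.001]
contact_force: [0.9, -0.3, -1.2]
gripper_width: 0.417
time: 24.7
tool_pos: [0.4912, -0.2247, 0.0897]
tool_rot: [-0.707, 0.707, -0.001, 0.001]
contact_force: [0.1, 0.2, 0.8]
gripper_width: 0.418
```

```bash
python3 -m jog '{"offset":[[0,0,-0.015],[0,0,0],[0,0,0]],"angular":[[0,0,0],[0,0,0],[0,0,0]],"jaw":[25,25,25]}'
python3 -m jog '{"offset":[[0,0,0],[0,0,0],[0,0,0],[0,0,0],[0,0,0],[0,0,0],[0,0,0.4],[0,0,0.6],[0,0,0.7],[0,0,0.4]],"angular":[[0,0,0],[0,0,0],[0,0,0],[0,0,0],[0,0,0],[0,0,0],[0,0,0],[0,0,0],[0,0,0],[0,0,0]],"jaw":[40,46,55,65,75,85,85,85,85,85]}'
python3 -m jog '{"offset":[[0,0,0],[0,0,0]],"angular":[[0,0,0],[0,0,0]],"jaw":[85,85]}'
python3 - <<'E'
from look import *
look('w11',[(.491,-.226,.085,.026),(.4912,-.2255,.115,.019),(.4912,-.2255,.115,.0165)],220,120,200,150,4)
need([.4845,.264,.19],90)
E
```

```text
time: 25.0
tool_pos: [0.4916, -0.2249, 0.0897]
tool_rot: [-0.707, 0.707, -0.0, 0.001]
contact_force: [-0.4, 1.6, 5.6]
gripper_width: 0.416
time: 26.0
tool_pos: [0.4919, -0.2252, 0.1968]
tool_rot: [-0.706, 0.708, 0.0, 0.002]
contact_force: [1.1, 0.1, -0.5]
gripper_width: 0.996
time: 26.2
tool_pos: [0.4909, -0.2246, 0.1933]
tool_rot: [-0.707, 0.707, -0.001, 0.001]
contact_force: [-1.5, 0.5, 0.5]
gripper_width: 0.994
(0.491, -0.226, 0.085) -> [322.6 195.4]
(0.4912, -0.2255, 0.115) -> [323.2 208.8]
(0.4912, -0.2255, 0.115) -> [323.2 208.8]
t 26.25 pos [ 0.4903 -0.2242  0.192 ] F [-0.   0.6 -0. ] gw 0.995 jawyaw 89.9
offset total units [-0.12  9.76 -0.04]
tilt fix rotvec units [-0.01 -0.02 -0.  ] j [-0.57 -0.12  1.85 -0.    1.42 -2.14]
yaw turn units (z) 0.02
```

View pics/w11.png

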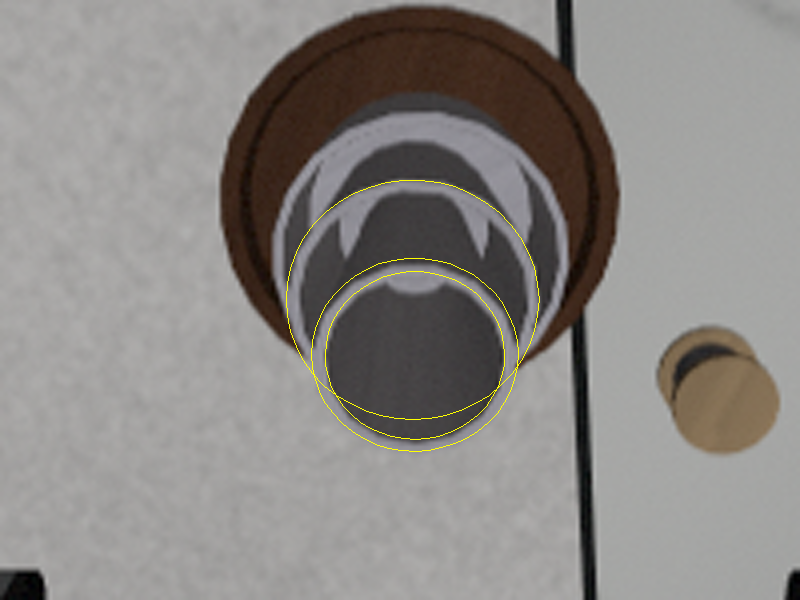

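Slim cup seated and matching the overlay. Next is the stopper.

```bash
python3 -m jog '{"offset":[[0,0.5,0],[0,0.8,0],[0,0.9,0],[0,0.9,0],[0,0.9,0],[0,0.9,0],[0,0.9,0],[0,0.9,0],[0,0.9,0],[0,0.9,0],[0,0.6,0],[-0.12,0.5,0]],"angular":[[0,0,0],[0,0,0],[0,0,0],[0,0,0],[0,0,0],[0,0,0],[0,0,0],[0,0,0],[0,0,0],[0,0,0],[0,0,0],[0,0,0]],"jaw":[85,85,85,85,85,85,85,85,85,85,85,85]}'
python3 -m jog '{"offset":[[0,0.16,-0.6],[0,0,0],[0,0,0],[0,0,0],[0,0,0]],"angular":[[0,0,0],[0,0,0],[0,0,0],[0,0,0],[0,0,0]],"jaw":[85,85,85,85,85]}'
python3 - <<'E'
from look import *
look('w12',[(.4845,.264,.045,.0215),(.4845,.264,.0,.011)],230,100,180,130,4)
need([.4845,.264,.035],90)
E
```

```text
time: 27.45
tool_pos: [0.4837, 0.2569, 0.1909]
tool_rot: [-0.707, 0.708, -0.002, -0.001]
contact_force: [0.3, -0.6, 0.3]
gripper_width: 0.998
time: 27.95
tool_pos: [0.4857, 0.2629, 0.1647]
tool_rot: [0.707, -0.707, 0.001, -0.002]
contact_force: [0.1, 0.2, -0.6]
gripper_width: 0.996
(0.4845, 0.264, 0.045) -> [325.5 189.5]
(0.4845, 0.264, 0.0) -> [325.2 175.5]
t 28.0 pos [0.4857 0.2629 0.1647] F [ 0.1 -0.4 -0.2] gw 0.997 jawyaw 89.8
offset total units [-0.02  0.02 -2.59]
tilt fix rotvec units [-0.01  0.02  0.  ] j [ 0.36 -0.07  1.85 -0.    1.36 -1.21]
yaw turn units (z) 0.03
```

View pics/w12.png

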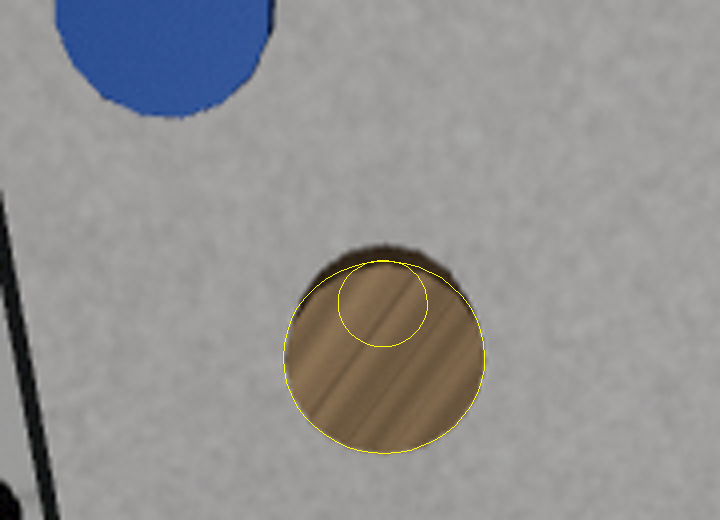

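```bash
python3 -m jog '{"offset":[[-0.02,0.02,-0.4],[0,0,-0.6],[0,0,-0.6],[0,0,-0.5],[0,0,-0.4],[0,0,-0.3],[0,0,-0.04],[0,0,0],[0,0,0]],"angular":[[0,0,0],[0,0,0],[0,0,0],[0,0,0],[0,0,0],[0,0,0],[0,0,0],[0,0,0],[0,0,0]],"jaw":[85,85,85,85,85,85,85,85,85]}'
python3 -m jog '{"offset":[[0,0,0],[0,0,0],[0,0,0],[0,0,0],[0,0,0],[0,0,0],[0,0,0],[0,0,0],[0,0,0],[0,0,0]],"angular":[[0,0,0],[0,0,0],[0,0,0],[0,0,0],[0,0,0],[0,0,0],[0,0,0],[0,0,0],[0,0,0],[0,0,0]],"jaw":[65,52,32,32,32,32,32,32,32,32]}'
```

```text
time: 28.9
tool_pos: [0.4852, 0.2647, 0.0231]
tool_rot: [0.707, -0.707, -0.0, -0.002]
contact_force: [-0.6, -0.3, -1.0]
gripper_width: 0.997
time: 29.9
tool_pos: [0.4848, 0.2647, 0.0226]
tool_rot: [0.707, -0.707, 0.0, -0.001]
contact_force: [0.4, 0.5, 5.2]
gripper_width: 0.473
```

```bash
python3 -m jog '{"offset":[[0,0,0.2],[0,0,0.5],[0,0,0.7],[0,0,0.7],[0,0,0.5],[0,0,0.1],[0,0,0]],"angular":[[0,0,0],[0,0,0],[0,0,0],[0,0,0],[0,0,0],[0,0,0],[0,0,0]],"jaw":[32,32,32,32,32,32,32]}'
python3 -m jog '{"offset":[[0,-0.5,0],[0.01,-0.8,0],[0.01,-0.9,0],[0.01,-0.9,0],[0.01,-0.9,0],[0.01,-0.9,0],[0.01,-0.9,0],[0.01,-0.9,0],[0.01,-0.9,0],[0.01,-0.9,0],[0.02,-0.6,0],[0.02,-0.4,0]],"angular":[[0,0,0],[0,0,0],[0,0,0],[0,0,0],[0,0,0],[0,0,0],[0,0,0],[0,0,0],[0,0,0],[0,0,0],[0,0,0],[0,0,0]],"jaw":[32,32,32,32,32,32,32,32,32,32,32,32]}'
python3 -m jog '{"offset":[[0,-0.25,0],[0,0,0],[0,0,0],[0,0,0],[0,0,0]],"angular":[[0,0,0],[0,0,0],[0,0,0],[0,0,0],[0,0,0]],"jaw":[32,32,32,32,32]}'
python3 - <<'E'
from look import *
p=manip.state()['tool_pos']; zb=p[2]-.0226; print(zb)
look('w13',[(.4912,-.2255,.115,.019),(.4912,-.2255,.115,.0165),(p[0]-.0003,p[1]-.0005,zb+.045,.0215),(p[0]-.0003,p[1]-.0005,zb,.011)],200,150,240,180,3.3)
need([.4915,-.225,.1],90)
E
```

```text
time: 30.6
tool_pos: [0.4841, 0.2644, 0.1571]
tool_rot: [0.707, -0.707, 0.0, -0.001]
contact_force: [0.3, -0.2, -0.1]
gripper_width: 0.476
time: 31.8
tool_pos: [0.4887, -0.2122, 0.1535]
tool_rot: [0.708, -0.706, 0.003, -0.0]
contact_force: [-0.3, -0.2, -0.3]
gripper_width: 0.467
time: 32.3
tool_pos: [0.4905, -0.2221, 0.1564]
tool_rot: [0.707, -0.707, 0.0, -0.0]
contact_force: [0.0, -0.2, -0.5]
gripper_width: 0.474
0.13382989178327848
(0.4912, -0.2255, 0.115) -> [319.2 230.7]
(0.4912, -0.2255, 0.115) -> [319.2 230.7]
(np.float64(0.4902057966720053), np.float64(-0.2225927461154491), np.float64(0.17882989178327846)) -> [324.1 290.3]
(np.float64(0.4902057966720053), np.float64(-0.2225927461154491), np.float64(0.13382989178327848)) -> [323.9 243.1]
t 32.35 pos [ 0.4906 -0.2223  0.1566] F [-0.3 -0.1 -0.5] gw 0.469 jawyaw 89.9
offset total units [ 0.02 -0.05 -1.13]
tilt fix rotvec units [-0.  0.  0.] j [-0.56 -0.1   1.89  0.    1.35 -2.13]
yaw turn units (z) 0.01
```

View pics/w13.png

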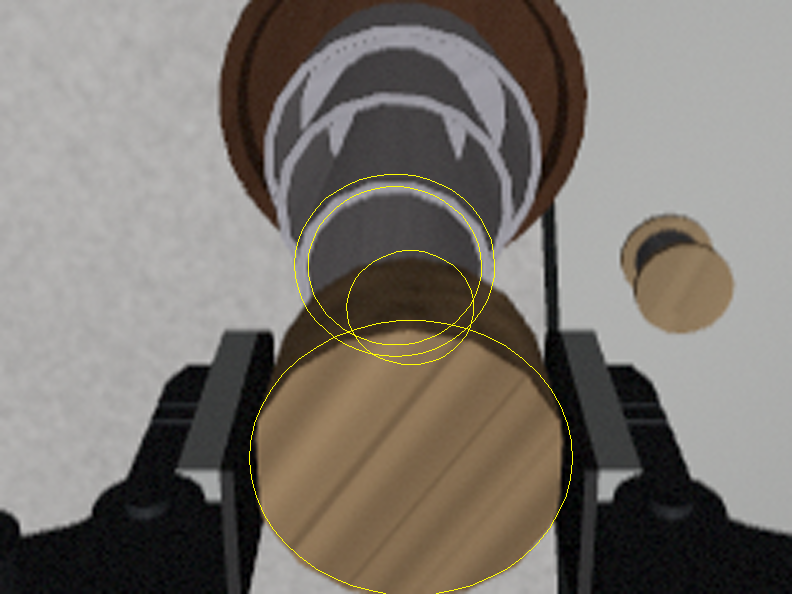

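```bash
python3 -m jog '{"offset":[[0.01,-0.04,-0.1],[0,0,-0.12],[0,0,-0.06],[0,0,0],[0,0,0],[0,0,0]],"angular":[[0,0,0],[0,0,0],[0,0,0],[0,0,0],[0,0,0],[0,0,0]],"jaw":[32,32,32,32,32,32]}'
python3 - <<'E'
from look import *
p=manip.state()['tool_pos']; zb=p[2]-.0226; print(zb)
look('w14',[(.492,-.2255,.115,.019),(.492,-.2255,.115,.0165),(p[0]+.0007,p[1]-.0003,zb+.045,.0215),(p[0]+.0007,p[1]-.0003,zb,.011)],200,150,240,180,3.3)
need([.4915,-.225,.1],90)
im=manip.grab_frame('side'); crop(im,300,90,110,90,7,'sd14.png')
im=manip.grab_frame('scene'); crop(im,140,160,120,110,6,'sc14.png')
E
```

```text
time: 32.95
tool_pos: [0.4911, -0.2252, 0.1427]
tool_rot: [-0.707, 0.707, -0.001, 0.001]
contact_force: [0.1, 0.3, 0.3]
gripper_width: 0.473
0.12013875003915199
(0.492, -0.2255, 0.115) -> [324.3 240.9]
(0.492, -0.2255, 0.115) -> [324.3 240.9]
(np.float64(0.4917827377854204), np.float64(-0.2255280749513249), np.float64(0.165138750039152)) -> [324.5 292.3]
(np.float64(0.4917827377854204), np.float64(-0.2255280749513249), np.float64(0.12013875003915199)) -> [324.2 244.7]
t 33.0 pos [ 0.4911 -0.2253  0.1428] F [ 0.1 -0.4 -0.8] gw 0.471 jawyaw 89.9
offset total units [ 0.01  0.01 -0.86]
tilt fix rotvec units [0. 0. 0.] j [-0.57 -0.08  1.89  0.    1.33 -2.14]
yaw turn units (z) 0.02
```

View pics/w14.png

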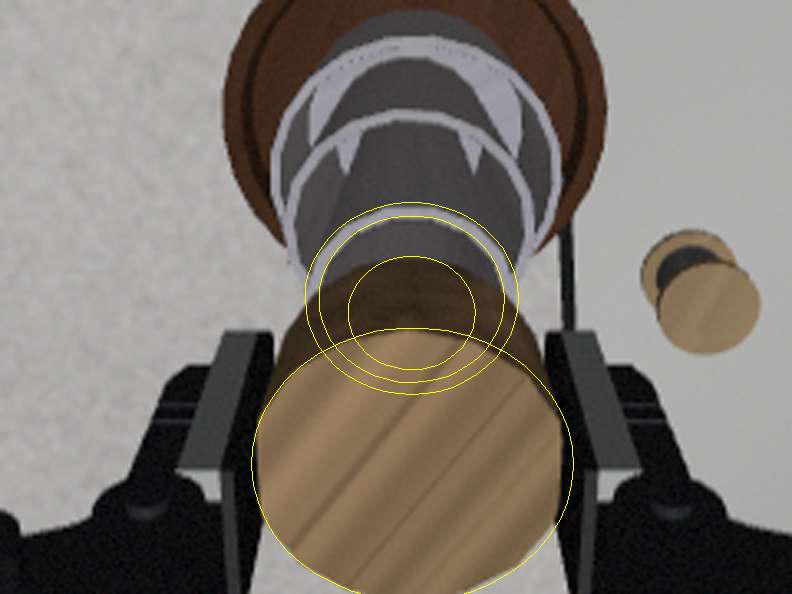

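View pics/sd14.png

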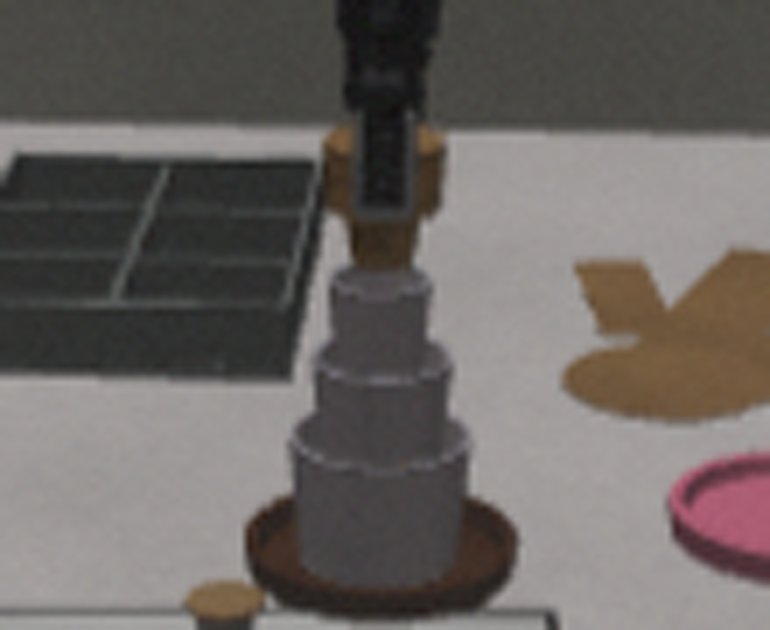

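View pics/sc14.png

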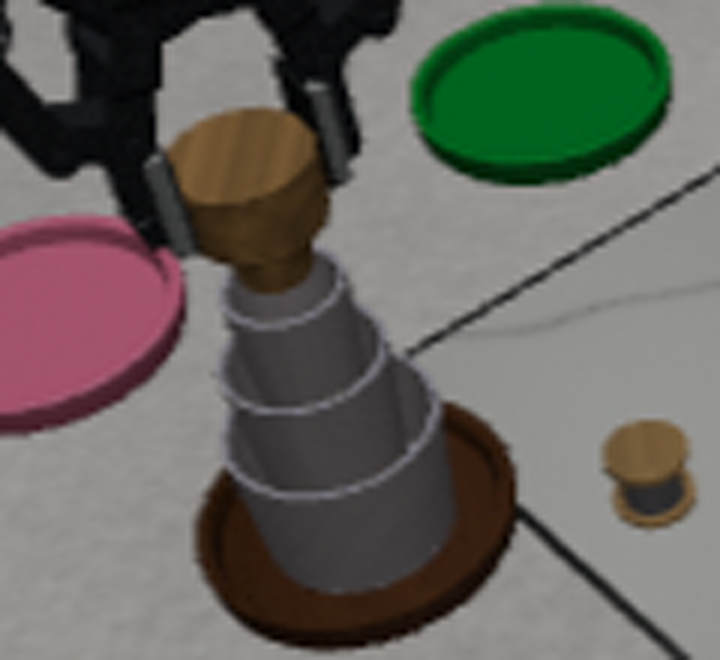

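Aligned in all three views, with the plug about 5 mm over the rim. I'm lowering it slowly.

```bash
python3 -m jog '{"offset":[[0,0,-0.06],[0,0,-0.06],[0,0,-0.06],[0,0,0]],"angular":[[0,0,0],[0,0,0],[0,0,0],[0,0,0]],"jaw":[32,32,32,32]}'
python3 -m jog '{"offset":[[0,0,-0.06],[0,0,-0.06],[0,0,-0.06],[0,0,0]],"angular":[[0,0,0],[0,0,0],[0,0,0],[0,0,0]],"jaw":[32,32,32,32]}'
python3 -m jog '{"offset":[[0,0,-0.03],[0,0,-0.02],[0,0,-0.02],[0,0,0],[0,0,0]],"angular":[[0,0,0],[0,0,0],[0,0,0],[0,0,0],[0,0,0]],"jaw":[32,32,32,32,32]}'
```

```text
time: 33.5
tool_pos: [0.4905, -0.2249, 0.1327]
tool_rot: [0.707, -0.707, 0.001, -0.0]
contact_force: [0.6, 1.0, -1.3]
gripper_width: 0.472
time: 33.9
tool_pos: [0.4906, -0.2249, 0.1238]
tool_rot: [0.707, -0.707, 0.001, -0.0]
contact_force: [0.7, -0.2, -0.2]
gripper_width: 0.472
time: 34.4
tool_pos: [0.491, -0.2252, 0.1211]
tool_rot: [-0.707, 0.707, -0.001, 0.001]
contact_force: [0.3, 0.3, 0.3]
gripper_width: 0.476
```

```bash
python3 -m jog '{"offset":[[0,0,-0.02],[0,0,-0.02],[0,0,0]],"angular":[[0,0,0],[0,0,0],[0,0,0]],"jaw":[32,32,32]}'
python3 -m jog '{"offset":[[0,0,-0.02],[0,0,0]],"angular":[[0,0,0],[0,0,0]],"jaw":[32,32]}'
python3 -m jog '{"offset":[[0,0,-0.02],[0,0,0]],"angular":[[0,0,0],[0,0,0]],"jaw":[32,32]}'
```

```text
time: 34.7
tool_pos: [0.4909, -0.2251, 0.1188]
tool_rot: [0.707, -0.707, 0.001, -0.001]
contact_force: [-0.6, 0.4, -0.8]
gripper_width: 0.473
time: 34.9
tool_pos: [0.4909, -0.2251, 0.1179]
tool_rot: [0.707, -0.707, 0.001, -0.001]
contact_force: [-0.4, 0.0, -0.4]
gripper_width: 0.473
time: 35.1
tool_pos: [0.4913, -0.2254, 0.1177]
tool_rot: [-0.707, 0.707, -0.001, 0.001]
contact_force: [0.4, -0.5, 3.3]
gripper_width: 0.471
```

Contact at the expected height (0.1177, against 0.1176 predicted). I'll check once before releasing.

```bash
python3 -m jog '{"offset":[[0,0,-0.01],[0,0,0],[0,0,0],[0,0,0],[0,0,0],[0,0,0],[0,0,0],[0,0,0],[0,0,0]],"angular":[[0,0,0],[0,0,0],[0,0,0],[0,0,0],[0,0,0],[0,0,0],[0,0,0],[0,0,0],[0,0,0]],"jaw":[32,32,43,48,58,68,78,85,85]}'
python3 -m jog '{"offset":[[0,0,0.4],[0,0,0.6],[0,0,0.7],[0,0,0.7],[0,0,0.3],[0,0,0],[0,0,0],[0,0,0]],"angular":[[0,0,0],[0,0,0],[0,0,0],[0,0,0],[0,0,0],[0,0,0],[0,0,0],[0,0,0]],"jaw":[85,85,85,85,85,85,85,85]}'
python3 - <<'E'
from look import *
look('w15',[(.491,-.2255,.161,.0215),(.491,-.2255,.115,.019)])
im=manip.grab_frame('side'); cv2.imwrite('pics/sd15f.png',im); crop(im,300,90,110,90,7,'sd15.png')
im=manip.grab_frame('scene'); cv2.imwrite('pics/sc15f.png',im); crop(im,140,160,120,100,6,'sc15.png')
need([.49,-.22,.2])
E
```

```text
time: 36.0
tool_pos: [0.4909, -0.2251, 0.1165]
tool_rot: [0.707, -0.707, 0.001, -0.001]
contact_force: [-0.5, -0.5, -0.3]
gripper_width: 0.994
time: 36.8
tool_pos: [0.4899, -0.2245, 0.2487]
tool_rot: [0.708, -0.706, 0.002, 0.001]
contact_force: [-0.8, -0.0, -0.9]
gripper_width: 0.994
(0.491, -0.2255, 0.161) -> [322.8 205.7]
(0.491, -0.2255, 0.115) -> [322.8 187.9]
t 36.95 pos [ 0.4903 -0.2247  0.2495] F [ 0.2 -0.6  0.1] gw 0.991 jawyaw 89.9
offset total units [-0.01  0.09 -0.99]
tilt fix rotvec units [-0.02 -0.03 -0.  ] j [-0.57 -0.16  1.79  0.    1.52 -2.14]
```

View pics/w15.png

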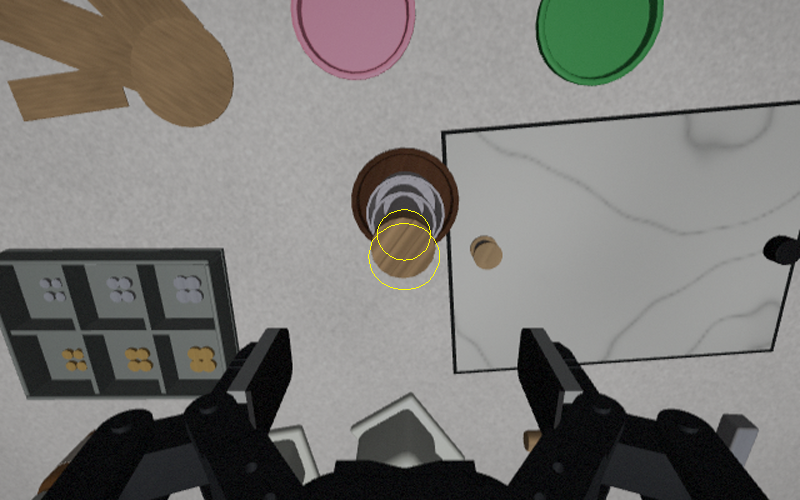

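View pics/sd15.png

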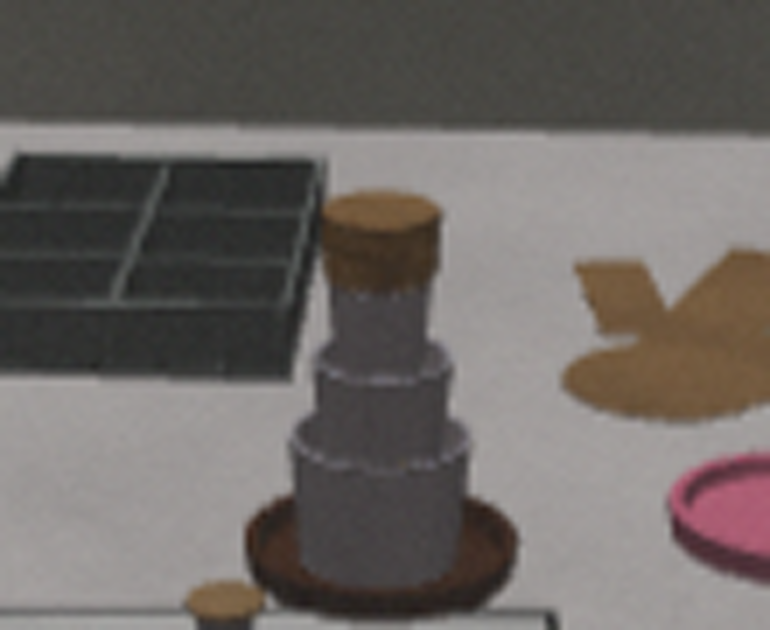

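View pics/sc15f.png

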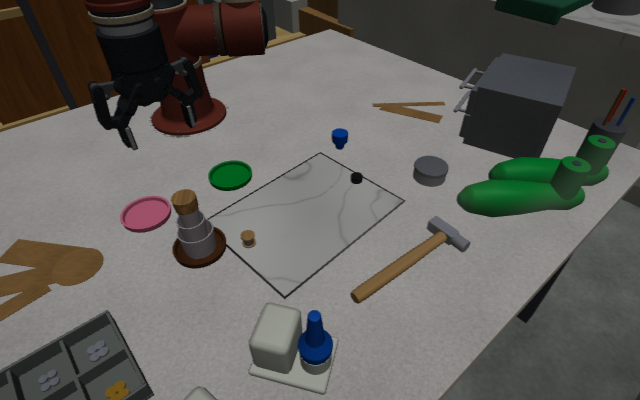

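The overlay used the wrong height for the head top: it should be 0.140, not 0.161. I'll redo it on the same picture.

Run:
```python
from look import *
look('w15c',[(.491,-.2255,.140,.0213),(.491,-.2255,.115,.019)],270,110,110,130,4.5,src='w15')
```

```text
(0.491, -0.2255, 0.14) -> [322.8 196.8]
(0.491, -0.2255, 0.115) -> [322.8 187.9]
```

View pics/w15c.png

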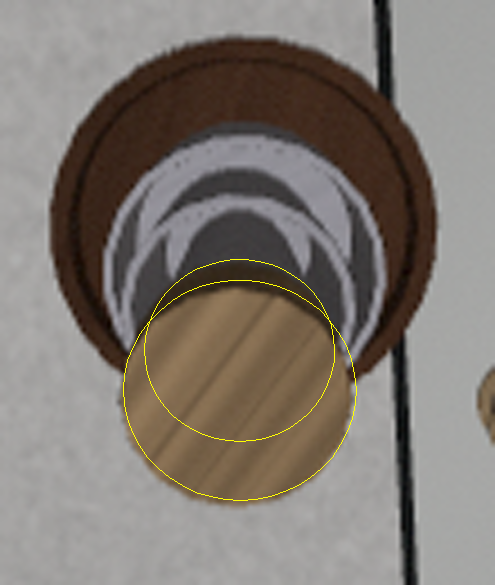

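The stopper head matches the seated height and is level and central. I'm handing in the job.

Run:
```python
from plant import manip
print(manip.job_done(), manip.state()['time'])
```

```text
the job is handed in; nothing more can be done
the job is handed in; nothing more can be done
```

The nest is done and handed in at about 37 s. The wide cup stands in the dark-wood dish, the mid cup is inside it, the slim cup is inside that, and the cork stopper closes it, plug end down. I lowered each piece until a light contact of about 2–6 N showed, then let go.

**Last checks:**
- **Nest:** the wrist, side and scene pictures show it upright, each cup within about 2 mm of the dish centre. The stopper head is level at the seated height; it touched at tool height 0.1177 m, against 0.1176 m expected.
- **Bystanders:** none of them was touched on purpose. In the final scene picture the spool, wax, tin, hammer, blue look-alike and the other dishes are where they lay. The gripper was open and about 11 cm above the stopper.
- **Mismatch:** my first overlay of the final check did not fit, because I had used the wrong head height (0.161 m instead of 0.140 m). Redone on the same picture, it fitted to about 1 mm.

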